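# Pin the handwheel back on the dough sheeter

## Robot

A 6-joint arm with a two-finger parallel gripper is mounted at the origin on the work surface. World frame = base frame: x ahead of the robot, y to its left, z up, the work surface at z = 0. Lengths are in m, angles in degrees, forces in N, time in s.
With the tool pointing down it reaches from about 0.375 to 0.9 m from the base axis. Payload 3.1 kg.
Tool frame: the origin (TCP) lies at the very end of the fingers, on their centre line; the grasp point (between the pads) lies 19 mm behind it (bot.tcp_to_grasp is the distance from the TCP to the grasp point, in m); z points along the fingers, y is the direction in which the jaws open and shut (so a half turn about z gives the same grasp; the last joint's range is limited). The gripper opens to 87 mm and grips with 3 to 60 N. Pads are 19 mm wide; open, the fingers measure 117 mm over their backs; the gripper's body (75 mm by 190 mm) begins 51 mm behind the grasp point.
Start: joints at [58.528, 30.224, 82.088, -0, 67.689, -10.227], TCP at [0.226, 0.583, 0.223] pointing down, gripper open.
Joint ranges: [-176.69, 176.69], [-43.24, 126.21], [12.49, 139.97], [-82, 262], [0, 151.66], [-163.58, 163.58]. Speed limits (degrees/s): [159.86, 159.86, 180, 180, 180, 180].

## Interface

Orientations are given as a 3x3 rotation matrix whose columns are the frame's x, y, z axes.
In Python, from rig import telemetry, eyes, order, bot gives the robot as it stands. The module is installed in compiled form; this text tells all that it offers.
- The arm moves only by the tool servo_tool, never from a script. Its argument "targets" is a list of rows, each a list of 2 entries, a list of its own where there are three numbers: the shift along the tool's x, y, z in m, then the turn, a rotation vector about the tool's x, y, z in rad. In form: [[[tx, ty, tz], [wx, wy, wz]], ...]. A call has 1 to 12 rows; each row is the pose to reach, as a shift and turn from the pose commanded when the call began, along the tool's axes at that moment; what a row does not reach only later rows make up. A row lasts 1/8 s, in which the tool goes at most 62.5 mm and 10.7 degrees, less where a joint would pass 70% of its speed; a pose out of reach is approached as far as the arm can. A call with a gripper value outside its range is refused whole. "gripper" is the finger opening in m, from 0 to 0.087, set as the call begins (left out, the last holds). The fingers move at their own pace and stop on an object; the grip force is fixed at half the most. Time passes only in rows, so rows that repeat a pose let the fingers close. It gives the time, the measured TCP pose, the force and the opening at its end, in the units of the state.
- telemetry.read_state(): the state, without advancing time (a new reading comes with each control period).
- eyes.capture(name): name is "scene" or "top" or "wrist"; returns a dict with "pixels" (480x640x3 uint8, blue, green, red), "intrinsics" (3x3 intrinsics, pixels), "extrinsics" (4x4, takes a point from camera to world coordinates); the wrist camera has in their place "T_tool_cam" (4x4, takes a point from camera to tool coordinates, whose origin is the TCP and whose axes are the flange's). Camera axes: x right, y down, z forward; pixel columns grow to the right and rows downward; lengths in m; the calibration is good to about 2 mm. A picture is of the moment at which its call begins: read the wrist's pose just before it. There is no depth.
- order.hand_in(): hands the job in, once; it reports no verdict.
The state is a dict: "time_s": time; "joint_positions": joint angles; "qvel": joint speeds; "tau": joint torques, N m; "position": TCP position; "tcp_rot": TCP orientation; "force": force on the tool from outside, world axes, zero at the start; "moment": the same for the moment, N m; "opening": opening from 0.0 (shut) to 1.0 (fully open).
Only numpy, scipy, OpenCV 4.12 (cv2) and the standard library are available. Lean on these libraries where they do the work, as an engineer would, in place of code of your own. Each camera call takes 0.05 s, during which the arm holds its last target. There are 200 camera calls.

## Task

The dough sheeter has been cleaned and its black handwheel slipped back on the roller shaft; fix it with its cross pin. Take the red-knobbed pin from the white rack, put it into the hole in the wheel's hub until it rests on the shaft inside and, pressing lightly, turn the hub along with the pin, slowly away from the robot, until you feel it drop into the shaft's hidden cross-hole; do not force it down or sideways. Then push it straight in until its knob sits flush on the hub, let go, and leave the other things where they are.

Things in the scene. Friction and masses are not known exactly. Their poses are not given: they have to be found in the camera images.
- sheeter: bench dough sheeter, fixed: two white rollers one above the other between steel side frames (top 202 mm above the bench), white drive casing at the far end. Origin on the bench below the middle of the handwheel's hub; x points away from the robot, y along the roller shaft from handwheel to rollers, z up. The near side frame begins 65 mm in +y from the hub's middle, its bearing housing at 43 mm.
- shaft_end (a point): point on the level axis (along the sheeter's y) about which hub and handwheel turn, in the middle of the hub, 105 mm above the bench. Inside the hub is the lower roller's shaft, 36 mm diameter, held still by the drive. Its cross-hole, 11.6 mm wide, cannot be seen or measured and stands at another angle each time: 11 to 50 degrees on from where the hub starts, turning away from the robot.
- hub_hole (a point): centre of the mouth of the pin hole, on the end face of a 30 mm wide round boss on the hub, 40 mm from the shaft axis. z points out of the hole, away from the axis; y as the sheeter's. The hole, 11.5 mm wide at its mouth, runs 22 mm in -z to the shaft, then on through. The hub turns stiffly (0.12 N m), stays where left and starts with the boss on top, leaning 11 to 26 degrees towards the robot.
- wheel_center (a point): centre of the black handwheel, a plain disc of 120 mm diameter, 14 mm thick, one piece with the hub, 85 mm in -y from its pin hole, axis along the sheeter's y, 105 mm above the bench
- pin: the pin: steel rod, 10 mm diameter, 70 mm long below its red knob, tip chamfered to 7.6 mm over 2.4 mm; 50 to 90 g. Origin at the tip, z up the rod. Starts upright in a rack hole. Resting on the shaft its tip is 22 mm inside the hub's hole; pressed with 3 to 10 N it sinks 8 mm or more at the cross-hole; spring balls there brake it a little; home at 70 mm. Over 70 N on it in all spoils it.
- pin_knob (a point): centre of the pin's red cylindrical knob, 26 mm diameter and 34 mm tall, 87 mm above the tip
- pin_rack: white plastic block, fixed to the bench, 60 mm (x) by 150 mm (y) by 50 mm tall, origin under its centre, with two holes of 13 mm diameter, 45 mm deep (the pins' tips stand 5 mm above the bench), at y = +40 and -40 mm: one holds the locking pin, the other the spare pin, either way round
- spare_pin: another pin with a blue knob of the same size, 55 mm long below the knob, origin at its tip; stays in the rack
- bowl: white bowl, 140 mm diameter, 60 mm tall, origin under its centre; stays where it is
- shaker: aluminium flour shaker, 68 mm diameter, 120 mm tall, origin under its centre; stays where it is
- brush: flour brush with a wooden handle, some 200 mm long and 30 mm thick at most, lying on the bench on the robot's side; stays where it is
There are look-alikes about, which are no part of the job. There is more than one size of the pin; the one meant has the size given above.

How it is judged (in metres and radians):
On the way, in this order (a step that is already met when the one before it is completed fails the run):
1. the pin is in the hub's hole, its tip on the shaft (z of pin in the frame of hub_hole between -0.025 and -0.018 m and x of pin in the frame of hub_hole between -0.004 and 0.004 m and y of pin in the frame of hub_hole between -0.004 and 0.004 m and angle between the z axis of pin and the z axis of hub_hole, either way round below 0.2 rad), for 0.1 s.
2. the pin has dropped into the shaft's cross-hole (z of pin in the frame of hub_hole below -0.028 m and x of pin in the frame of hub_hole between -0.004 and 0.004 m and y of pin in the frame of hub_hole between -0.004 and 0.004 m and angle between the z axis of pin and the z axis of hub_hole, either way round below 0.2 rad), for 0.1 s.
At the end, for the whole second after the job is handed in: the red-knobbed pin is through hub and shaft, in line with the hub's hole within 0.08 rad, its knob within 2 mm of the hub's boss, at rest; the spare pin, bowl, shaker and brush are where they were (z of pin in the frame of hub_hole below -0.068 m and x of pin in the frame of hub_hole between -0.004 and 0.004 m and y of pin in the frame of hub_hole between -0.004 and 0.004 m and angle between the z axis of pin and the z axis of hub_hole, either way round below 0.08 rad and linear speed of pin below 0.01 m/s); the robot touches nothing.
It fails at once if the pin is forced: more than 70 N in all between the pin and the sheeter with its shaft and hub (contact force between pin and sheeter above 70 N).
It fails at once if the spare pin is disturbed (distance of spare_pin from where it was at the start of the episode above 0.015 m).
It fails at once if the bowl, the shaker or the brush is moved by more than 20 mm (distance of any of bowl, shaker, brush from where it was at the start of the episode above 0.02 m).
It also fails if it takes over 61 s, if anything falls off the work surface, if the arm or the gripper's body presses on something with over 40 N, if the wrist force passes 120 N, or if a joint passes its speed limit or range.

## Working session

There is one attempt and no reset: what is moved stays moved. The work goes in short steps, Python scripts to look and compute and a tool call to move; the robot and the scene stay as the last step left them, time stands still between calls to the robot, and variables do not carry over. Pictures are saved under pics/ and viewed, about 8 in all and at most 12, crops included, and the job is handed in when it is done.

Besides the shell and the picture viewer there is one more tool, called after "Emit:" as name(argument=value, ...) on one line, values as JSON. servo_tool: Moves the arm, as the interface text tells. Its arguments: {"type":"object","properties":{"targets":{"type":"array","items":{"type":"array"}},"gripper":{"type":"number"}},"required":["targets"]}

```bash
mkdir -p pics; cat > h.py <<'E'
import numpy as np, cv2
from rig import telemetry, eyes, order, bot
def st(): return telemetry.read_state()
def cap(n):
    s=st(); c=eyes.capture(n)
    if n=='wrist':
        T=np.eye(4); T[:3,:3]=np.array(s['tcp_rot']).reshape(3,3); T[:3,3]=s['position']
        E=T@np.array(c['T_tool_cam'])
    else: E=np.array(c['extrinsics'])
    return np.array(c['pixels']),np.array(c['intrinsics']),E
def onplane(K,E,uv,z):
    d=E[:3,:3]@np.linalg.inv(K)@np.array([uv[0],uv[1],1.]); o=E[:3,3]
    return o+d*(z-o[2])/d[2]
def proj(K,E,p):
    q=np.linalg.inv(E)@np.append(p,1); q=K@q[:3]; return q[:2]/q[2]
def tri(obs): # list of (K,E,uv)
    A=np.zeros((3,3));b=np.zeros(3)
    for K,E,uv in obs:
        d=E[:3,:3]@np.linalg.inv(K)@np.array([uv[0],uv[1],1.]);d/=np.linalg.norm(d);P=np.eye(3)-np.outer(d,d);A+=P;b+=P@E[:3,3]
    return np.linalg.solve(A,b)
E
python3 - <<'E'
from h import *
s=st(); print(s)
for n in ('scene','top'):
    p,K,E=cap(n); cv2.imwrite(f'pics/{n}0.png',p); np.savez(f'{n}0.npz',K=K,E=E); print(n,K.round(1).tolist(),E.round(3).tolist())
E
```

```text
{'time_s': 0.0, 'joint_positions': array([ 5.85247412e+01,  3.02770222e+01,  8.21555085e+01, -1.11700031e-03,
        6.76897354e+01, -1.02263181e+01]), 'qvel': array([-0.14010715,  0.01574373,  0.09366231,  0.08454695, -0.05837213,
       -0.00553537]), 'tau': array([-1.70277446e-03, -4.40051150e+01, -1.76585644e+01,  6.30428153e-02,
        5.82443119e-02, -1.72491709e-04]), 'position': array([0.22609518, 0.58189172, 0.22159736]), 'tcp_rot': array([[-9.32017061e-01,  3.62412736e-01, -1.09881476e-03],
       [ 3.62414221e-01,  9.32015335e-01, -1.82938495e-03],
       [ 3.61119802e-04, -2.10324408e-03, -9.99997723e-01]]), 'force': array([-1.39193727, -0.30472857,  0.11688557]), 'moment': array([ 0.04983846, -0.02186895,  0.01549692]), 'opening': 1.0018784701806107}
scene [[495.5, 0.0, 305.6], [0.0, 495.5, 234.4], [0.0, 0.0, 1.0]] [[0.539, 0.502, -0.676, 1.095], [0.842, -0.33, 0.426, -0.541], [-0.01, -0.799, -0.601, 0.593], [0.0, 0.0, 0.0, 1.0]]
top [[470.1, 0.0, 317.3], [0.0, 470.1, 237.7], [0.0, 0.0, 1.0]] [[0.029, -0.985, 0.172, 0.401], [-1.0, -0.03, -0.001, -0.209], [0.006, -0.172, -0.985, 0.907], [0.0, 0.0, 0.0, 1.0]]
```

View pics/scene0.png

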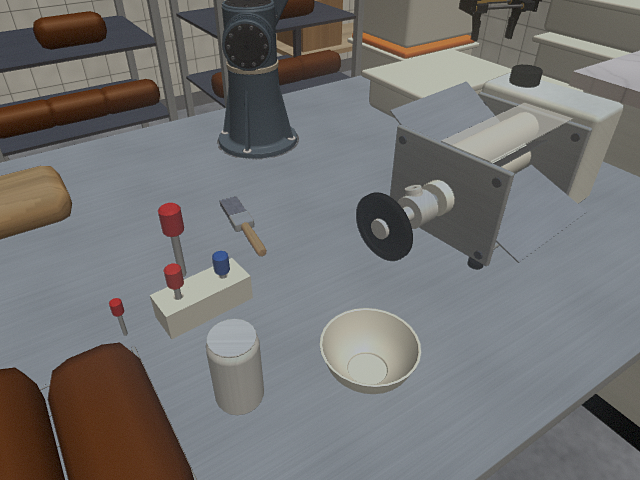

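View pics/top0.png

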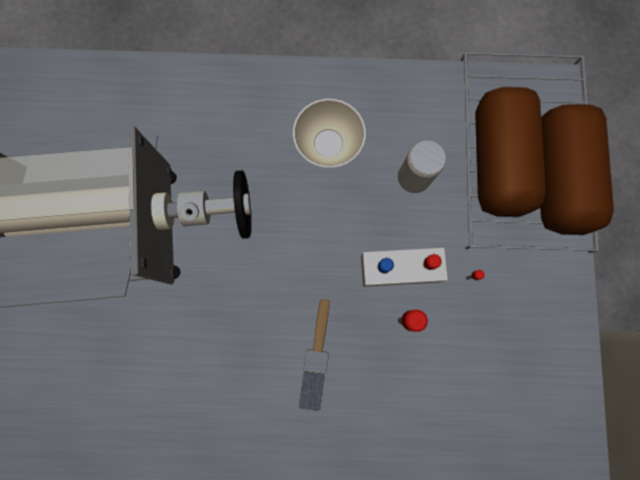

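Pin candidates: the red knob in the rack at top (433,262) / scene (174,276), a large red one standing at top (415,320), and a small red one at top (478,275). The rack one fits the description. One composite close crop will check it and locate the boss.

```bash
python3 - <<'E'
from h import *
s=cv2.imread('pics/scene0.png');t=cv2.imread('pics/top0.png')
f=lambda im,x,y,w,h,k:cv2.resize(im[y:y+h,x:x+w],None,fx=k,fy=k,interpolation=cv2.INTER_CUBIC)
a=f(s,355,170,100,100,4);b=f(t,140,160,120,90,400/120.)[:300];c=f(s,100,200,160,140,2.5)[:300];d=f(t,350,230,140,105,400/140.)[:300]
b=cv2.resize(b,(400,300));d=cv2.resize(d,(400,300));c=cv2.resize(c,(400,300));a=cv2.resize(a,(400,300))
cv2.imwrite('pics/c1.png',np.vstack([np.hstack([a,b]),np.hstack([c,d])]))
S=np.load('scene0.npz');T=np.load('top0.npz')
def blobs(im,lo,hi,name):
    h=cv2.cvtColor(im,cv2.COLOR_BGR2HSV);m=cv2.inRange(h,lo,hi)
    n,l,st_,ce=cv2.connectedComponentsWithStats(m)
    for i in range(1,n):
        if st_[i,4]>25: print(name,st_[i].tolist(),ce[i].round(1))
for im,n in((s,'scene'),(t,'top')):
    blobs(im,(0,190,110),(6,255,255),n+' red'); blobs(im,(105,120,50),(130,255,255),n+' blue')
print('rackred',tri([(S['K'],S['E'],(173.5,276)),(T['K'],T['E'],(433,262))]))
print('bigred',tri([(S['K'],S['E'],(171,220)),(T['K'],T['E'],(415,321))]))
print('blue',tri([(S['K'],S['E'],(221,262)),(T['K'],T['E'],(386.5,265))]))
print('hole',tri([(S['K'],S['E'],(414,189)),(T['K'],T['E'],(190,211))]))
print('wheel',tri([(S['K'],S['E'],(384,227)),(T['K'],T['E'],(242,204))]))
E
```

```text
scene blue [213, 251, 15, 10, 127] [219.8 255.6]
top red [427, 255, 14, 13, 135] [433.5 260.9]
top red [475, 270, 9, 9, 60] [479.  274.2]
top red [406, 310, 21, 21, 355] [415.9 320.2]
top blue [379, 258, 14, 15, 151] [385.5 265. ]
rackred [ 0.50679521 -0.41201552  0.09049696]
bigred [ 0.40423437 -0.37328389  0.11937668]
blue [ 0.50094217 -0.33227091  0.07725758]
hole [0.57523846 0.00631085 0.13773091]
wheel [ 0.5979472  -0.07488184  0.10297436]
```

View pics/c1.png

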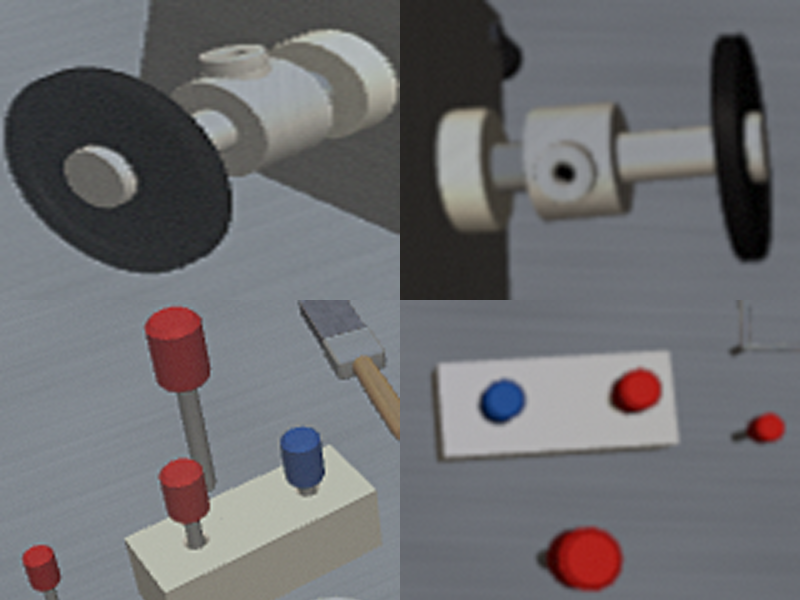

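The crop confirms the choice: the rack's red pin is slim, with its knob at 91 mm as expected (92), and the loose ones are larger and smaller. The boss mouth is near (0.575, 0.006, 0.138) and the wheel at z 0.103, both matching the description. Next: lift, then go over to look at the hub.

```bash
cat >> h.py <<'E'
from scipy.spatial.transform import Rotation as Ro
import json,os
def getcmd():
    if os.path.exists('cmd.json'):
        d=json.load(open('cmd.json')); return np.array(d['p']),np.array(d['R'])
    return np.array([0.226,0.583,0.223]), Rdown(58.528+10.227)
def Rdown(a):
    a=np.radians(a); y=np.array([np.cos(a),np.sin(a),0]); z=np.array([0,0,-1.]); return np.column_stack([np.cross(y,z),y,z])
def go(wps,save=True):
    p0,R0=getcmd(); rows=[]
    for p,R in wps:
        t=(R0.T@(np.array(p)-p0)).round(4); w=Ro.from_matrix(R0.T@R).as_rotvec().round(4); rows.append([t.tolist(),w.tolist()])
    if save:
        P=p0+R0@t; R=R0@Ro.from_rotvec(w).as_matrix(); json.dump(dict(p=P.tolist(),R=R.tolist()),open('cmd.json','w'))
    print(json.dumps(rows))
E
python3 - <<'E'
from h import *
c=eyes.capture('wrist');print(np.array(c['T_tool_cam']).round(3).tolist(),np.array(c['intrinsics']).round(1).tolist())
A=([.226,.583,.36],Rdown(68.755));B=([.42,.1,.36],Rdown(20));C=([.52,0.0,.36],Rdown(0))
go([A,A,A]+[B]*7)
go([C]*6)
E
```

```text
[[-0.001, -0.966, -0.258, 0.071], [1.0, -0.001, 0.0, 0.0], [-0.001, -0.258, 0.966, -0.163], [0.0, 0.0, 0.0, 1.0]] [[363.9, 0.0, 318.9], [0.0, 363.9, 239.0], [0.0, 0.0, 1.0]]
[[[0.0, 0.0, -0.137], [0.0, 0.0, 0.0]], [[0.0, 0.0, -0.137], [0.0, 0.0, 0.0]], [[0.0, 0.0, -0.137], [0.0, 0.0, 0.0]], [[-0.3558, -0.3799, -0.137], [0.0, 0.0, 0.8509]], [[-0.3558, -0.3799, -0.137], [0.0, 0.0, 0.8509]], [[-0.3558, -0.3799, -0.137], [0.0, 0.0, 0.8509]], [[-0.3558, -0.3799, -0.137], [0.0, 0.0, 0.8509]], [[-0.3558, -0.3799, -0.137], [0.0, 0.0, 0.8509]], [[-0.3558, -0.3799, -0.137], [0.0, 0.0, 0.8509]], [[-0.3558, -0.3799, -0.137], [0.0, 0.0, 0.8509]]]
[[[-0.1282, 0.0598, 0.0], [0.0, 0.0, 0.3491]], [[-0.1282, 0.0598, 0.0], [0.0, 0.0, 0.3491]], [[-0.1282, 0.0598, 0.0], [0.0, 0.0, 0.3491]], [[-0.1282, 0.0598, 0.0], [0.0, 0.0, 0.3491]], [[-0.1282, 0.0598, 0.0], [0.0, 0.0, 0.3491]], [[-0.1282, 0.0598, 0.0], [0.0, 0.0, 0.3491]]]
```

Emit:
servo_tool(targets=[[[0,0,-0.137],[0,0,0]],[[0,0,-0.137],[0,0,0]],[[0,0,-0.137],[0,0,0]],[[-0.3558,-0.3799,-0.137],[0,0,0.8509]],[[-0.3558,-0.3799,-0.137],[0,0,0.8509]],[[-0.3558,-0.3799,-0.137],[0,0,0.8509]],[[-0.3558,-0.3799,-0.137],[0,0,0.8509]],[[-0.3558,-0.3799,-0.137],[0,0,0.8509]],[[-0.3558,-0.3799,-0.137],[0,0,0.8509]],[[-0.3558,-0.3799,-0.137],[0,0,0.8509]],[[-0.3558,-0.3799,-0.137],[0,0,0.8509]],[[-0.3558,-0.3799,-0.137],[0,0,0.8509]]])

```text
time_s: 1.65
position: [0.4208, 0.0964, 0.3585]
tcp_rot: [[-0.338, 0.941, -0.002], [0.941, 0.338, -0.001], [-0.0, -0.002, -1.0]]
force: [-0.8, 0.7, 0.2]
opening: 1.004
```

Emit:
servo_tool(targets=[[[-0.1282,0.0598,0],[0,0,0.3491]],[[-0.1282,0.0598,0],[0,0,0.3491]],[[-0.1282,0.0598,0],[0,0,0.3491]],[[-0.1282,0.0598,0],[0,0,0.3491]],[[-0.1282,0.0598,0],[0,0,0.3491]],[[-0.1282,0.0598,0],[0,0,0.3491]]])

```text
time_s: 2.4
position: [0.5193, 0.0009, 0.3597]
tcp_rot: [[-0.002, 1.0, -0.0], [1.0, 0.002, 0.0], [0.0, -0.0, -1.0]]
force: [0.4, 1.3, 0.1]
opening: 1.0
```

```bash
python3 - <<'E'
from h import *
p,K,E=cap('wrist'); cv2.imwrite('pics/w1.png',p); np.savez('w1.npz',K=K,E=E)
s=st();print(s['position'],s['time_s'],s['tcp_rot'].round(3).tolist(),getcmd()[0])
for q in ([.507,-.412,.092],[.575,.006,.138],[.598,-.075,.105]): print(proj(K,E,q))
E
```

```text
[0.51950082 0.00074191 0.35985418] 2.45 [[-0.002, 1.0, 0.0], [1.0, 0.002, 0.0], [0.0, 0.0, -1.0]] [ 5.20004470e-01 -2.05794067e-05  3.60000000e-01]
[310.3745815  479.12217231]
[371.33110642 205.73251468]
[383.93017112 267.29970871]
```

View pics/w1.png

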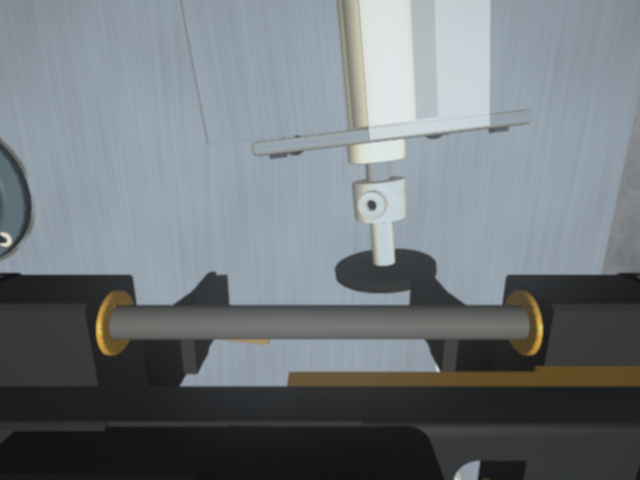

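The wrist view shows the boss hole at (372,205), predicted at (371,206), so the calibration agrees. The frame's top edge runs from (253,143) to (530,110). Next: sheeter yaw and boss lean.

```bash
python3 - <<'E'
from h import *
L=lambda n:(np.load(n+'.npz')['K'],np.load(n+'.npz')['E'])
W,S,T=L('w1'),L('scene0'),L('top0')
w=cv2.imread('pics/w1.png',0);t=cv2.imread('pics/top0.png',0);s=cv2.imread('pics/scene0.png',0)
def dark(im,x0,y0,x1,y1,th):
    r=im[y0:y1,x0:x1].astype(float);wt=np.clip(th-r,0,None);yy,xx=np.mgrid[y0:y1,x0:x1];return (wt*xx).sum()/wt.sum(),(wt*yy).sum()/wt.sum()
hw=dark(w,365,198,379,212,110);ht=dark(t,184,205,196,217,100);print(hw,ht)
h=tri([(*W,hw),(*T,ht),(*S,(414,188.5))]);print('hole',h)
for v in (hw,ht): pass
print('hole@z .143',onplane(*W,hw,.143),onplane(*T,ht,.143))
a=onplane(*W,(254,143),.202);b=onplane(*W,(530,110),.202);print(a,b,'yaw',np.degrees(np.arctan2(b[1]-a[1],b[0]-a[0])))
# wheel ellipse: dark wheel in scene and top
for im,(x0,y0,x1,y1),n,th in ((s,(355,190,415,263),S,55),(t,(228,165,256,243),T,45),(w,(330,245,440,294),W,60)):
    m=(im[y0:y1,x0:x1]<th).astype(np.uint8);k,l,ss,ce=cv2.connectedComponentsWithStats(m);i=1+np.argmax(ss[1:,4]);print('wheel',ss[i]+[x0,y0,0,0,0],ce[i]+[x0,y0])
    c=max(cv2.findContours((l==i).astype(np.uint8),0,1)[0],key=len);e=cv2.fitEllipse(cv2.convexHull(c));print(np.array(e[0])+[x0,y0],e[1:])
# shaft sleeve edges in wrist at rows 228,245
for r in (226,232,240,247): print(r,[x for x in range(362,405) if abs(int(w[r,x+1])-int(w[r,x-1]))>35])
E
```

```text
(np.float64(371.422236503856), np.float64(204.63174807197944)) (np.float64(188.8365334717177), np.float64(211.34353918007264))
hole [0.57460672 0.00743978 0.13826615]
hole@z .143 [0.57432088 0.00802154 0.143     ] [0.57229599 0.00513326 0.143     ]
[0.46362894 0.0707175  0.202     ] [0.69476421 0.09765848 0.202     ] yaw 6.648359595715929
wheel [ 357  193   56   68 2522] [384.77636796 225.85884219]
[384.14790535 226.07478714] ((49.42822265625, 72.42432403564453), 150.79371643066406)
wheel [234 171  17  67 768] [241.18359375 204.17057292]
[241.91061592 204.00247574] ((15.608769416809082, 75.19983673095703), 174.70516967773438)
wheel [ 345  256   95   38 1886] [401.19353128 274.77836691]
[402.87559509 275.38686562] ((38.1247673034668, 109.00841522216797), 89.78550720214844)
226 []
232 []
240 [393]
247 [393]
```

```bash
python3 - <<'E'
from h import *
print(Rdown(6.6).round(3).tolist())
go([([.50,-.02,.24],Rdown(6.6))]*4)
go([([.66,0.0,.24],Rdown(6.6))]*5)
E
```

```text
[[-0.115, 0.993, 0.0], [0.993, 0.115, 0.0], [0.0, 0.0, -1.0]]
[[[-0.02, -0.02, 0.12], [0.0, 0.0, -0.1152]], [[-0.02, -0.02, 0.12], [0.0, 0.0, -0.1152]], [[-0.02, -0.02, 0.12], [0.0, 0.0, -0.1152]], [[-0.02, -0.02, 0.12], [0.0, 0.0, -0.1152]]]
[[[0.0015, 0.1612, 0.0], [0.0, 0.0, 0.0]], [[0.0015, 0.1612, 0.0], [0.0, 0.0, 0.0]], [[0.0015, 0.1612, 0.0], [0.0, 0.0, 0.0]], [[0.0015, 0.1612, 0.0], [0.0, 0.0, 0.0]], [[0.0015, 0.1612, 0.0], [0.0, 0.0, 0.0]]]
```

Emit:
servo_tool(targets=[[[-0.02,-0.02,0.12],[0,0,-0.1152]],[[-0.02,-0.02,0.12],[0,0,-0.1152]],[[-0.02,-0.02,0.12],[0,0,-0.1152]],[[-0.02,-0.02,0.12],[0,0,-0.1152]]])

```text
time_s: 2.95
position: [0.5024, -0.0204, 0.2417]
tcp_rot: [[-0.115, 0.993, 0.004], [0.993, 0.115, -0.001], [-0.001, 0.004, -1.0]]
force: [1.8, 0.2, 0.7]
opening: 1.001
```

```bash
python3 - <<'E'
from h import *
p,K,E=cap('wrist'); cv2.imwrite('pics/w2.png',p); np.savez('w2.npz',K=K,E=E); print(st()['position'])
E
```

```text
[ 0.503029   -0.02057041  0.24228638]
```

Emit:
servo_tool(targets=[[[0.0015,0.1612,0],[0,0,0]],[[0.0015,0.1612,0],[0,0,0]],[[0.0015,0.1612,0],[0,0,0]],[[0.0015,0.1612,0],[0,0,0]],[[0.0015,0.1612,0],[0,0,0]]])

```text
time_s: 3.62
position: [0.6606, -0.0001, 0.2412]
tcp_rot: [[-0.116, 0.993, 0.002], [0.993, 0.116, -0.0], [-0.001, 0.002, -1.0]]
force: [-0.1, -0.2, -0.8]
opening: 0.999
```

```bash
python3 - <<'E'
from h import *
p,K,E=cap('wrist'); cv2.imwrite('pics/w3.png',p); np.savez('w3.npz',K=K,E=E); print(st()['position'])
out=[]
for n in('w2','w3'):
    im=cv2.imread(f'pics/{n}.png');d=np.load(n+'.npz');c=proj(d['K'],d['E'],[.583,-.005,.125]).astype(int);print(n,c)
    x0,y0=c[0]-67,max(0,c[1]-100);out.append(cv2.resize(im[y0:y0+200,x0:x0+133],(399,600),interpolation=cv2.INTER_CUBIC));print(x0,y0)
cv2.imwrite('pics/c2.png',np.hstack(out))
E
```

```text
[ 6.60001957e-01 -2.65616637e-04  2.40972672e-01]
w2 [422 226]
355 126
w3 [220 229]
153 129
```

View pics/c2.png

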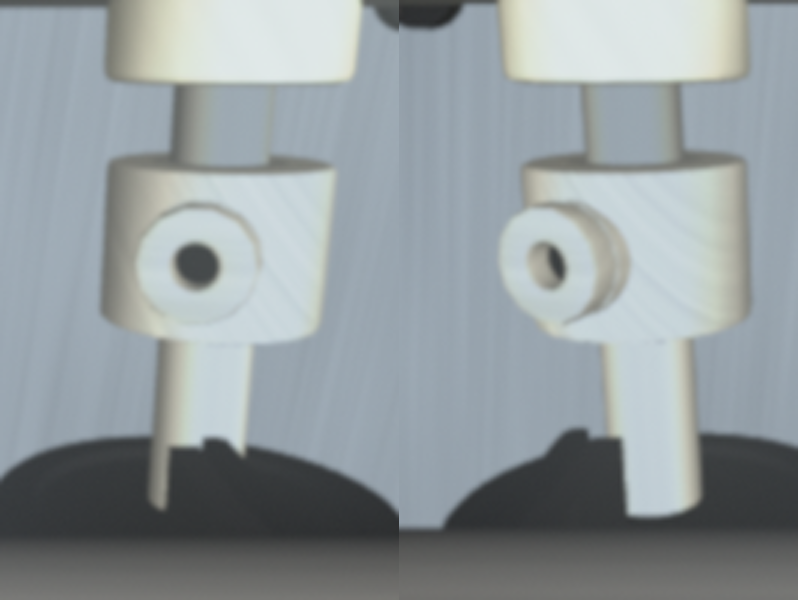

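Boss hole: at (420.7,214.7) in w2 and (202.5,217.3) in w3. The sleeve and shaft edges on the axis are also clear. Triangulating.

```bash
python3 - <<'E'
from h import *
L=lambda n:(np.load(n+'.npz')['K'],np.load(n+'.npz')['E'])
A,B=L('w2'),L('w3')
a=lambda x,y:(355+x/3-.33,126+y/3-.33); b=lambda x,y:(153+(x-399)/3-.33,129+y/3-.33)
h=tri([(*A,a(197.3,265)),(*B,b(547.7,265))]);print('hole',h, 'face', tri([(*A,a(197.5,263.5)),(*B,b(548.5,265))]))
def bis(C,u1,u2,z=.105):
    K,E=C;d=[E[:3,:3]@np.linalg.inv(K)@np.array([*u,1.]) for u in(u1,u2)];d=sum(v/np.linalg.norm(v) for v in d);o=E[:3,3];return o+d*(z-o[2])/d[2]
for z in (.103,.105):
  s2,s3=bis(A,a(157,390),a(248,390),z),bis(B,b(609,390),b(694,390),z)
  t2,t3=bis(A,a(173,120),a(272,120),z),bis(B,b(583,120),b(682,120),z)
  print(z,s2,s3,t2,t3)
s=(s2+s3)/2;t=(t2+t3)/2;d=t-s;print('yaw',np.degrees(np.arctan2(-d[0],d[1])))
for yaw in (6.0,6.6,7):
  c=np.radians(yaw);u=np.array([-np.sin(c),np.cos(c),0]);x=np.array([np.cos(c),np.sin(c),0]);m=(s+t)/2
  off=(h-m)@x; print(yaw,'off',off,'lean asin',np.degrees(np.arcsin(-off/.04)),'atan',np.degrees(np.arctan2(-off,h[2]-.105)),'hubc',m+u*((h-m)@u))
E
```

```text
hole [0.57404883 0.00772677 0.14330248] face [0.57414737 0.00787004 0.14302741]
0.103 [ 0.59473816 -0.03488924  0.103     ] [ 0.5931595  -0.03540724  0.103     ] [0.58569601 0.04142459 0.103     ] [0.58367003 0.04091629 0.103     ]
0.105 [ 0.59406498 -0.03432716  0.105     ] [ 0.59354928 -0.03470666  0.105     ] [0.58508283 0.0414803  0.105     ] [0.58412286 0.04110981 0.105     ]
yaw 6.92237027210824
6.0 off -0.014619715827182675 lean asin 21.437919488853595 atan 20.89140859834598 hubc [0.58858846 0.00925495 0.105     ]
6.6 off -0.014557149639453357 lean asin 21.34167045870683 atan 20.809674154932587 hubc [0.58850951 0.00939993 0.105     ]
7 off -0.014514551552729602 lean asin 21.276175612338278 atan 20.753974613500922 hubc [0.5884552  0.00949565 0.105     ]
```

Hub found: centre (0.5885, 0.0094), yaw 6.7°, boss leaning 21°. The radius check gives 41 mm against 40. Now hover over the pin for one look.

```bash
python3 - <<'E'
from h import *
M=([.60,-.2,.30],Rdown(14))
go([M]*4+[([.507,-.412,.23],Rdown(20))]*6)
E
```

```text
[[[-0.1918, -0.0826, -0.06], [0.0, 0.0, -0.1291]], [[-0.1918, -0.0826, -0.06], [0.0, 0.0, -0.1291]], [[-0.1918, -0.0826, -0.06], [0.0, 0.0, -0.1291]], [[-0.1918, -0.0826, -0.06], [0.0, 0.0, -0.1291]], [[-0.3917, -0.1993, 0.01], [0.0, 0.0, -0.2339]], [[-0.3917, -0.1993, 0.01], [0.0, 0.0, -0.2339]], [[-0.3917, -0.1993, 0.01], [0.0, 0.0, -0.2339]], [[-0.3917, -0.1993, 0.01], [0.0, 0.0, -0.2339]], [[-0.3917, -0.1993, 0.01], [0.0, 0.0, -0.2339]], [[-0.3917, -0.1993, 0.01], [0.0, 0.0, -0.2339]]]
```

Emit:
servo_tool(targets=[[[-0.1918,-0.0826,-0.06],[0,0,-0.1291]],[[-0.1918,-0.0826,-0.06],[0,0,-0.1291]],[[-0.1918,-0.0826,-0.06],[0,0,-0.1291]],[[-0.1918,-0.0826,-0.06],[0,0,-0.1291]],[[-0.3917,-0.1993,0.01],[0,0,-0.2339]],[[-0.3917,-0.1993,0.01],[0,0,-0.2339]],[[-0.3917,-0.1993,0.01],[0,0,-0.2339]],[[-0.3917,-0.1993,0.01],[0,0,-0.2339]],[[-0.3917,-0.1993,0.01],[0,0,-0.2339]],[[-0.3917,-0.1993,0.01],[0,0,-0.2339]]], gripper=0.055)

```text
time_s: 4.92
position: [0.5069, -0.4119, 0.2303]
tcp_rot: [[-0.341, 0.94, 0.0], [0.94, 0.341, 0.001], [0.0, 0.001, -1.0]]
force: [0.3, 0.5, -0.9]
opening: 0.633
```

```bash
python3 - <<'E'
from h import *
p,K,E=cap('wrist'); cv2.imwrite('pics/w4.png',p); print(st()['position'],st()['opening'])
h=cv2.cvtColor(p,cv2.COLOR_BGR2HSV);m=cv2.inRange(h,(0,150,80),(6,255,255))
n,l,s,c=cv2.connectedComponentsWithStats(m)
for i in range(1,n):
    if s[i,4]>30: print(s[i],c[i],onplane(K,E,c[i],.109))
for z in(.109,.075): print(proj(K,E,[.507,-.412,z]))
E
```

```text
[ 0.50755251 -0.41142007  0.23054269] 0.6328683396913464
[ 172  111   61   55 2464] [199.93019481 137.68019481] [ 0.39767543 -0.37295184  0.109     ]
[309 220  26  24 489] [321.72801636 231.37832311] [ 0.50863456 -0.40991601  0.109     ]
[265 293  17  12 172] [273.11627907 299.10465116] [ 0.4901715  -0.47922975  0.109     ]
[318.93242164 233.0734312 ]
[318.88151103 223.90038438]
```

View pics/w4.png

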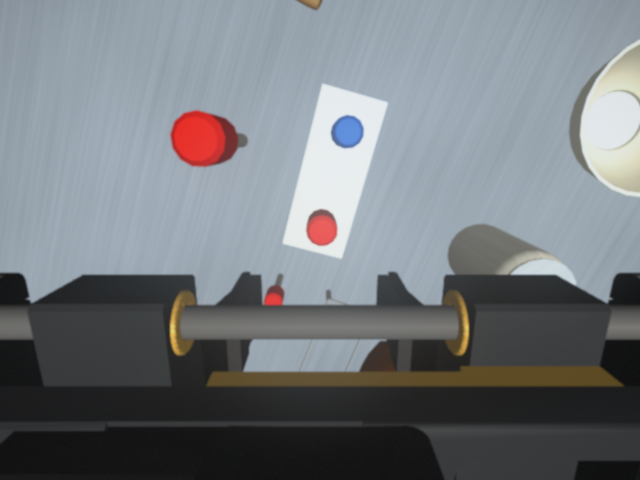

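```bash
python3 - <<'E'
from h import *
p=cv2.imread('pics/w4.png').astype(int)
r=p[:,:,2]-np.maximum(p[:,:,1],p[:,:,0]); bl=p[:,:,0]-p[:,:,2]
for y in range(206,250,3): x=np.where(r[y,290:350]>60)[0]+290; print(y,x.min() if len(x) else 0,x.max() if len(x) else 0,p[y,322])
for y in range(112,152,4): x=np.where(bl[y,320:375]>70)[0]+320; print(y,x.min() if len(x) else 0,x.max() if len(x) else 0)
c=p[90:270,270:400].astype(np.uint8);cv2.imwrite('pics/c3.png',cv2.resize(c,None,fx=3,fy=3,interpolation=cv2.INTER_CUBIC))
E
```

```text
206 0 0 [237 237 233]
209 0 0 [153 157 171]
212 0 0 [ 92  91 122]
215 318 325 [ 92  92 172]
218 312 331 [ 91  92 212]
221 309 334 [ 94  96 233]
224 308 335 [ 93  96 234]
227 307 336 [ 93  95 234]
230 307 336 [ 92  94 234]
233 307 336 [ 91  92 234]
236 308 335 [ 90  93 234]
239 310 333 [ 89  91 234]
242 313 330 [ 87  89 230]
245 0 0 [147 148 207]
248 0 0 [235 236 232]
112 0 0
116 345 352
120 338 358
124 335 361
128 333 362
132 333 362
136 334 362
140 335 359
144 339 355
148 0 0
```

View pics/c3.png

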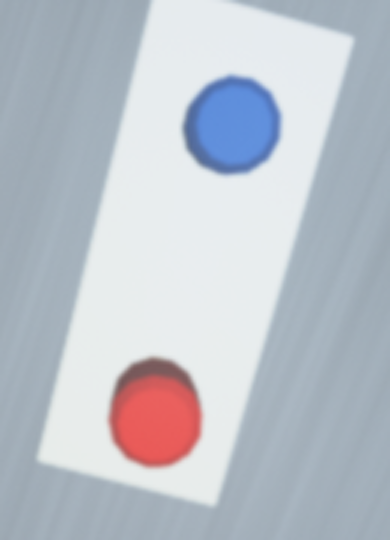

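The rack pin's knob top is a round disc at (322,230), about 24–26 mm wide, the same size as the blue knob. It sits about 1–2 mm from the first estimate. Descending to grip.

```bash
python3 - <<'E'
from h import *
R=Rdown(20)
go([([.508,-.4095,.15],R)]*2+[([.508,-.4095,.078],R)]*4)
go([([.508,-.4095,.078],R)]*5)
E
```

```text
[[[0.002, 0.0018, 0.08], [0.0, 0.0, 0.0]], [[0.002, 0.0018, 0.08], [0.0, 0.0, 0.0]], [[0.002, 0.0018, 0.152], [0.0, 0.0, 0.0]], [[0.002, 0.0018, 0.152], [0.0, 0.0, 0.0]], [[0.002, 0.0018, 0.152], [0.0, 0.0, 0.0]], [[0.002, 0.0018, 0.152], [0.0, 0.0, 0.0]]]
[[[0.0, -0.0, -0.0], [0.0, 0.0, 0.0]], [[0.0, -0.0, -0.0], [0.0, 0.0, 0.0]], [[0.0, -0.0, -0.0], [0.0, 0.0, 0.0]], [[0.0, -0.0, -0.0], [0.0, 0.0, 0.0]], [[0.0, -0.0, -0.0], [0.0, 0.0, 0.0]]]
```

Emit:
servo_tool(targets=[[[0.002,0.0018,0.08],[0,0,0]],[[0.002,0.0018,0.08],[0,0,0]],[[0.002,0.0018,0.11],[0,0,0]],[[0.002,0.0018,0.135],[0,0,0]],[[0.002,0.0018,0.152],[0,0,0]],[[0.002,0.0018,0.152],[0,0,0]]])

```text
time_s: 5.72
position: [0.5085, -0.4091, 0.077]
tcp_rot: [[-0.343, 0.939, -0.001], [0.939, 0.343, 0.001], [0.002, -0.001, -1.0]]
force: [-0.3, -1.0, 0.3]
opening: 0.632
```

Emit:
servo_tool(targets=[[[0,0,0],[0,0,0]],[[0,0,0],[0,0,0]],[[0,0,0],[0,0,0]],[[0,0,0],[0,0,0]],[[0,0,0],[0,0,0]],[[0,0,0],[0,0,0]]], gripper=0.0)

```text
time_s: 6.48
position: [0.5086, -0.4103, 0.0781]
tcp_rot: [[-0.342, 0.94, 0.0], [0.94, 0.342, -0.001], [-0.001, 0.0, -1.0]]
force: [-0.2, -0.3, 3.0]
opening: 0.288
```

```bash
python3 - <<'E'
from h import *
R=Rdown(20)
go([([.508,-.4095,.20],R)]*4)
E
```

```text
[[[0.0, -0.0, -0.122], [0.0, 0.0, 0.0]], [[0.0, -0.0, -0.122], [0.0, 0.0, 0.0]], [[0.0, -0.0, -0.122], [0.0, 0.0, 0.0]], [[0.0, -0.0, -0.122], [0.0, 0.0, 0.0]]]
```

Emit:
servo_tool(targets=[[[0,0,-0.04],[0,0,0]],[[0,0,-0.08],[0,0,0]],[[0,0,-0.122],[0,0,0]],[[0,0,-0.122],[0,0,0]],[[0,0,-0.122],[0,0,0]]])

```text
time_s: 7.1
position: [0.5079, -0.4093, 0.1986]
tcp_rot: [[-0.342, 0.94, -0.001], [0.94, 0.342, 0.002], [0.002, -0.001, -1.0]]
force: [-0.2, -0.6, -0.1]
opening: 0.288
```

```bash
python3 - <<'E'
from h import *
s=st();print(s['position'],s['opening'],s['force'])
p,K,E=cap('wrist'); T=np.eye(4);T[:3,:3]=s['tcp_rot'];T[:3,3]=s['position']
for z in (0,.003,.073): print('wrist',z,proj(K,E,(T@[0,0,z,1])[:3]))
a=cv2.resize(p[170:320,250:400],(400,400),interpolation=cv2.INTER_CUBIC)
o=[a]
for n in('scene',):
    p,K,E=cap(n);q=[proj(K,E,(T@[0,0,z,1])[:3]) for z in (-.031,.003,.073)];print(n,q)
    x0,y0=int(q[1][0])-50,int(q[1][1])-50;print(x0,y0);o.append(cv2.resize(p[y0:y0+100,x0:x0+100],(400,400),interpolation=cv2.INTER_CUBIC))
cv2.imwrite('pics/c4.png',np.hstack(o))
E
```

```text
[ 0.50785419 -0.40926251  0.19859516] 0.2881960497253844 [-0.16756907 -0.56404602 -0.12688423]
wrist 0 [319.13825895 293.61892715]
wrist 0.003 [319.13019931 291.15618215]
wrist 0.073 [318.99604635 250.16372714]
scene [array([157.13760461, 198.94381541]), array([161.78108919, 219.40385684]), array([170.52541704, 257.93296295])]
111 169
```

View pics/c4.png

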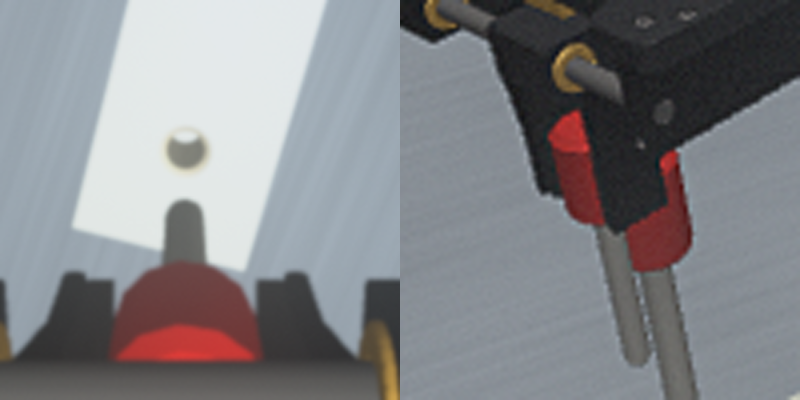

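The pin hangs straight: tip predicted at wrist (319,250) and scene (170.5,257.9), seen at (319,250) and (170,257.8). The opening of 25 mm confirms the knob size. Now to a hover in line with the hole.

```bash
cat >> h.py <<'E'
PSI=np.radians(6.7); C=np.array([.5885,.0094,.105]); XS=np.array([np.cos(PSI),np.sin(PSI),0]);U=np.array([-np.sin(PSI),np.cos(PSI),0]);Z=np.array([0,0,1.])
def hub(th,r,dx=0.,du=0.):
    th=np.radians(th); n=-np.sin(th)*XS+np.cos(th)*Z; t=np.cos(th)*XS+np.sin(th)*Z
    return C+n*(r+.073)+t*dx+U*du, np.column_stack([np.cross(t,-n),t,-n])
def hubstate(th=21.):
    s=st(); n=-np.array(s['tcp_rot'])[:,2]; p=s['position']-C
    th=np.arctan2(-n@XS,n[2]); nn=-np.sin(th)*XS+np.cos(th)*Z; t=np.cos(th)*XS+np.sin(th)*Z; f=s['force']
    q=p-n*.073
    print('t',round(s['time_s'],2),'th %.2f r_tip %.2f lat %.2f u %.2f mm  tipang %.1f| F n %.1f t %.1f u %.1f'%(np.degrees(th),q@nn*1e3,q@t*1e3,q@U*1e3,np.degrees(np.arctan2(-q@XS,q[2])),f@nn,f@t,f@U),s['moment'].round(2))
E
python3 - <<'E'
from h import *
go([([.508,-.40,.30],Rdown(20))]*2+[hub(21,.16)]*8)
go([hub(21,.055)]*3)
E
```

```text
[[[0.009, 0.0032, -0.1], [0.0, 0.0, 0.0]], [[0.009, 0.0032, -0.1], [0.0, 0.0, 0.0]], [[0.3853, 0.1377, -0.1225], [-0.3649, -0.0425, 0.2296]], [[0.3853, 0.1377, -0.1225], [-0.3649, -0.0425, 0.2296]], [[0.3853, 0.1377, -0.1225], [-0.3649, -0.0425, 0.2296]], [[0.3853, 0.1377, -0.1225], [-0.3649, -0.0425, 0.2296]], [[0.3853, 0.1377, -0.1225], [-0.3649, -0.0425, 0.2296]], [[0.3853, 0.1377, -0.1225], [-0.3649, -0.0425, 0.2296]], [[0.3853, 0.1377, -0.1225], [-0.3649, -0.0425, 0.2296]], [[0.3853, 0.1377, -0.1225], [-0.3649, -0.0425, 0.2296]]]
[[[0.0, -0.0, 0.105], [0.0, -0.0, -0.0001]], [[0.0, -0.0, 0.105], [0.0, -0.0, -0.0001]], [[0.0, -0.0, 0.105], [0.0, -0.0, -0.0001]]]
```

Emit:
servo_tool(targets=[[[0.009,0.0032,-0.1],[0,0,0]],[[0.009,0.0032,-0.1],[0,0,0]],[[0.3853,0.1377,-0.1225],[-0.3649,-0.0425,0.2296]],[[0.3853,0.1377,-0.1225],[-0.3649,-0.0425,0.2296]],[[0.3853,0.1377,-0.1225],[-0.3649,-0.0425,0.2296]],[[0.3853,0.1377,-0.1225],[-0.3649,-0.0425,0.2296]],[[0.3853,0.1377,-0.1225],[-0.3649,-0.0425,0.2296]],[[0.3853,0.1377,-0.1225],[-0.3649,-0.0425,0.2296]],[[0.3853,0.1377,-0.1225],[-0.3649,-0.0425,0.2296]],[[0.3853,0.1377,-0.1225],[-0.3649,-0.0425,0.2296]],[[0.3853,0.1377,-0.1225],[-0.3649,-0.0425,0.2296]]])

```text
time_s: 8.57
position: [0.5059, -0.0013, 0.3212]
tcp_rot: [[-0.117, 0.928, 0.355], [0.993, 0.109, 0.042], [0.0, 0.357, -0.934]]
force: [-0.9, 1.1, -0.4]
opening: 0.293
```

Emit:
servo_tool(targets=[[[0,0,0.05],[0,0,0]],[[0,0,0.09],[0,0,0]],[[0,0,0.105],[0,0,0]],[[0,0,0.105],[0,0,0]]])

```text
time_s: 9.07
position: [0.5433, 0.0026, 0.223]
tcp_rot: [[-0.115, 0.928, 0.354], [0.993, 0.107, 0.042], [0.001, 0.356, -0.934]]
force: [0.1, -0.1, -0.5]
opening: 0.286
```

```bash
python3 - <<'E'
from h import *
hubstate();hubstate()
p,K,E=cap('wrist');s=st();T=np.eye(4);T[:3,:3]=s['tcp_rot'];T[:3,3]=s['position']
print('tip',proj(K,E,(T@[0,0,.073,1])[:3]),'hole',proj(K,E,[.57405,.0077,.1433]))
x0,y0=255,170;a=cv2.resize(p[y0:y0+130,x0:x0+130],(400,400),interpolation=cv2.INTER_CUBIC)
p,K,E=cap('scene');q=proj(K,E,[.574,.008,.145]);print(q,proj(K,E,(T@[0,0,.073,1])[:3]));x,y=q.astype(int)-40;print(x,y)
cv2.imwrite('pics/c5.png',np.hstack([a,cv2.resize(p[y:y+80,x:x+80],(400,400),interpolation=cv2.INTER_CUBIC)]))
E
```

```text
t 9.07 th 20.87 r_tip 53.55 lat -0.60 u -1.42 mm  tipang 21.5| F n -0.5 t -0.1 u -0.1 [-0.12  0.3  -0.04]
t 9.07 th 20.87 r_tip 53.55 lat -0.60 u -1.42 mm  tipang 21.5| F n -0.5 t -0.1 u -0.1 [-0.12  0.3  -0.04]
tip [320.17783666 250.49385377] hole [319.67586099 243.04221526]
[413.70389138 185.10190932] [411.78069236 178.87060642]
373 145
```

View pics/c5.png

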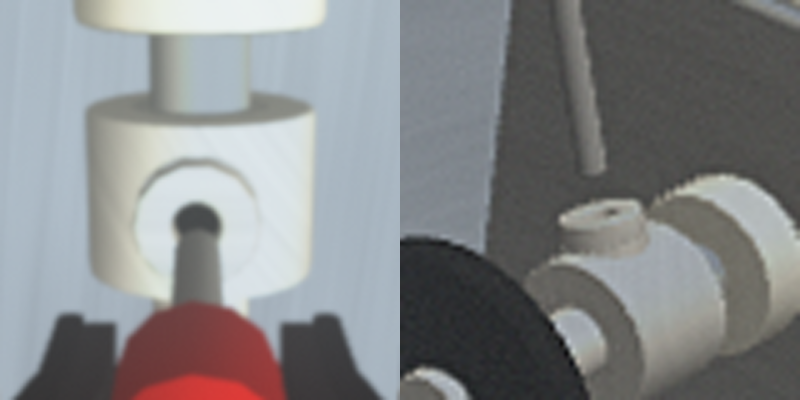

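The wrist view shows the tip at x=319, centred on the hole, and the boss seen end-on, so the lean is right. The measured pose sits 1.4 mm to −u, which the scene view confirms. Correcting that, then entering.

```bash
python3 - <<'E'
from h import *
hubstate()
go([hub(21,.055,.0006,.0014)]*1+[hub(21,.046,.0006,.0014)]*4)
E
```

```text
t 9.18 th 21.08 r_tip 55.12 lat 1.14 u -1.40 mm  tipang 19.9| F n -1.6 t -0.1 u -0.5 [-0.11  0.28  0.04]
[[[0.0014, 0.0006, -0.0], [0.0, -0.0, 0.0]], [[0.0014, 0.0006, 0.009], [0.0, -0.0, 0.0]], [[0.0014, 0.0006, 0.009], [0.0, -0.0, 0.0]], [[0.0014, 0.0006, 0.009], [0.0, -0.0, 0.0]], [[0.0014, 0.0006, 0.009], [0.0, -0.0, 0.0]]]
```

Emit:
servo_tool(targets=[[[0.0014,0.0006,0],[0,0,0]],[[0.0014,0.0006,0.005],[0,0,0]],[[0.0014,0.0006,0.009],[0,0,0]],[[0.0014,0.0006,0.009],[0,0,0]],[[0.0014,0.0006,0.009],[0,0,0]]])

```text
time_s: 9.8
position: [0.547, 0.0055, 0.2158]
tcp_rot: [[-0.117, 0.927, 0.356], [0.993, 0.109, 0.042], [0.0, 0.358, -0.934]]
force: [0.6, 0.2, 0.4]
opening: 0.29
```

```bash
python3 - <<'E'
from h import *
hubstate()
go([hub(21,.038,.0006,.0014)]*3,False)
E
```

```text
t 9.8 th 20.99 r_tip 45.35 lat 0.77 u 0.93 mm  tipang 20.0| F n 0.2 t 0.7 u 0.1 [-0.14  0.26  0.04]
[[[0.0, -0.0, 0.008], [0.0, -0.0, 0.0]], [[0.0, -0.0, 0.008], [0.0, -0.0, 0.0]], [[0.0, -0.0, 0.008], [0.0, -0.0, 0.0]]]
```

Emit:
servo_tool(targets=[[[0,0,0.002],[0,0,0]],[[0,0,0.004],[0,0,0]],[[0,0,0.006],[0,0,0]],[[0,0,0.008],[0,0,0]],[[0,0,0.008],[0,0,0]]])

```text
time_s: 10.42
position: [0.5494, 0.0057, 0.2078]
tcp_rot: [[-0.117, 0.928, 0.355], [0.993, 0.109, 0.042], [0.0, 0.357, -0.934]]
force: [-0.3, -1.4, -1.4]
opening: 0.29
```

```bash
python3 - <<'E'
from h import *
go([hub(21,.038,.0006,.0014)])
hubstate()
E
```

```text
[[[0.0, -0.0, 0.008], [0.0, -0.0, 0.0]]]
t 10.43 th 20.92 r_tip 37.08 lat 0.05 u 0.87 mm  tipang 20.8| F n -1.1 t -0.9 u -1.4 [-0.38  0.58 -0.09]
```

Emit:
servo_tool(targets=[[[0,0,0.002],[0,0,0]],[[0,0,0.004],[0,0,0]],[[0,0,0.006],[0,0,0]],[[0,0,0.006],[0,0,0]]])

```text
time_s: 10.92
position: [0.5516, 0.006, 0.2023]
tcp_rot: [[-0.117, 0.928, 0.355], [0.993, 0.109, 0.042], [0.0, 0.357, -0.934]]
force: [-1.4, -1.9, -1.6]
opening: 0.289
```

```bash
python3 - <<'E'
from h import *
go([hub(21,.032,.0006,.0014)])
hubstate()
p,K,E=cap('wrist');cv2.imwrite('pics/w6.png',p)
hubstate()
E
```

```text
[[[0.0, -0.0, 0.006], [0.0, -0.0, 0.0]]]
t 10.93 th 20.93 r_tip 31.10 lat 0.18 u 0.97 mm  tipang 20.6| F n -0.9 t -2.1 u -1.7 [-0.56  0.88 -0.15]
t 10.97 th 20.94 r_tip 31.11 lat 0.22 u 0.96 mm  tipang 20.5| F n -1.6 t -2.9 u -2.0 [-0.5   0.9  -0.21]
```

The tip is 9 mm into the hole with only small side forces. Easing sideways and going on towards the shaft.

Emit:
servo_tool(targets=[[[-0.0008,-0.0005,0.002],[0,0,0]],[[-0.0008,-0.0005,0.004],[0,0,0]],[[-0.0008,-0.0005,0.007],[0,0,0]],[[-0.0008,-0.0005,0.01],[0,0,0]],[[-0.0008,-0.0005,0.01],[0,0,0]]])

```text
time_s: 11.6
position: [0.5552, 0.0056, 0.1929]
tcp_rot: [[-0.117, 0.927, 0.356], [0.993, 0.109, 0.042], [0.0, 0.358, -0.934]]
force: [-0.0, -1.6, -2.3]
opening: 0.291
```

```bash
python3 - <<'E'
from h import *
go([hub(21,.022,.0001,.0006)])
hubstate()
E
```

```text
[[[-0.0008, -0.0005, 0.01], [0.0, -0.0, 0.0]]]
t 11.6 th 20.98 r_tip 21.02 lat 0.17 u 0.13 mm  tipang 20.5| F n -2.1 t -1.0 u -1.5 [-0.33  0.75 -0.05]
```

Emit:
servo_tool(targets=[[[-0.0002,0,0.001],[0,0,0]],[[-0.0002,0,0.002],[0,0,0]],[[-0.0002,0,0.003],[0,0,0]],[[-0.0002,0,0.0035],[0,0,0]],[[-0.0002,0,0.0035],[0,0,0]]])

```text
time_s: 12.22
position: [0.5564, 0.0055, 0.1901]
tcp_rot: [[-0.117, 0.927, 0.356], [0.993, 0.109, 0.042], [0.0, 0.358, -0.934]]
force: [-3.6, -1.2, 2.1]
opening: 0.29
```

```bash
python3 - <<'E'
from h import *
go([hub(21,.0185,.0001,.0004)])
hubstate()
E
```

```text
[[[-0.0002, -0.0, 0.0035], [0.0, -0.0, 0.0]]]
t 12.22 th 21.00 r_tip 18.06 lat 0.30 u -0.09 mm  tipang 20.1| F n 3.3 t -2.7 u -0.8 [-0.35  0.95 -0.05]
```

Contact: the axial force rose by about 5 N at tip radius 18.06 mm, which is exactly the shaft surface. Now turning about the shaft axis at about 8°/s while pressing lightly.

```bash
python3 - <<'E'
from h import *
f=lambda th,r=.0183:hub(th,r,.0001,.0004)
go([f(21-k) for k in range(1,9)]+[f(13)])
E
```

```text
[[[0.0, 0.0016, 0.0002], [0.0175, -0.0, 0.0]], [[0.0, 0.0031, 0.0002], [0.0349, -0.0, 0.0]], [[0.0, 0.0047, 0.0003], [0.0524, -0.0, 0.0]], [[0.0, 0.0063, 0.0004], [0.0698, -0.0, 0.0]], [[0.0, 0.0079, 0.0005], [0.0873, -0.0, 0.0]], [[0.0, 0.0095, 0.0007], [0.1047, -0.0, 0.0]], [[0.0, 0.0111, 0.0009], [0.1222, -0.0, 0.0]], [[0.0, 0.0127, 0.0011], [0.1397, -0.0, 0.0]], [[0.0, 0.0127, 0.0011], [0.1397, -0.0, 0.0]]]
```

Emit:
servo_tool(targets=[[[0,0.0016,0.0002],[0.0175,0,0]],[[0,0.0031,0.0002],[0.0349,0,0]],[[0,0.0047,0.0003],[0.0524,0,0]],[[0,0.0063,0.0004],[0.0698,0,0]],[[0,0.0079,0.0005],[0.0873,0,0]],[[0,0.0095,0.0007],[0.1047,0,0]],[[0,0.0111,0.0009],[0.1222,0,0]],[[0,0.0127,0.0011],[0.1397,0,0]],[[0,0.0127,0.0011],[0.1397,0,0]]])

```text
time_s: 13.35
position: [0.5677, 0.007, 0.1935]
tcp_rot: [[-0.117, 0.968, 0.22], [0.993, 0.114, 0.026], [0.0, 0.221, -0.975]]
force: [-7.0, -1.3, 4.4]
opening: 0.292
```

```bash
python3 - <<'E'
from h import *
hubstate()
f=lambda th,r=.0183:hub(th,r,.0001,.0004)
go([f(12.2),f(11.5),f(10.7),f(10),f(10)])
E
```

```text
t 13.35 th 12.78 r_tip 17.91 lat -0.84 u 0.04 mm  tipang 15.5| F n 5.9 t -6.0 u -0.5 [-0.4   1.31  0.01]
[[[0.0, 0.0012, -0.0], [0.0139, -0.0, 0.0001]], [[0.0, 0.0024, 0.0], [0.0261, -0.0, 0.0001]], [[0.0, 0.0036, 0.0], [0.0401, -0.0, 0.0001]], [[0.0, 0.0047, 0.0001], [0.0523, -0.0, 0.0001]], [[0.0, 0.0047, 0.0001], [0.0523, -0.0, 0.0001]]]
```

Emit:
servo_tool(targets=[[[0,0.0012,0],[0.0139,0,0]],[[0,0.0024,0],[0.0261,0,0]],[[0,0.0036,0],[0.0401,0,0]],[[0,0.0047,0.0001],[0.0523,0,0]],[[0,0.0047,0.0001],[0.0523,0,0]]])

```text
time_s: 13.98
position: [0.5721, 0.0074, 0.1944]
tcp_rot: [[-0.117, 0.979, 0.168], [0.993, 0.115, 0.02], [0.0, 0.17, -0.986]]
force: [-6.1, -1.5, 4.3]
opening: 0.291
```

```bash
python3 - <<'E'
from h import *
hubstate()
f=lambda th,r=.0183:hub(th,r,.0001,.0004)
go([f(9.2),f(8.5),f(7.7),f(7),f(7)])
E
```

```text
t 13.97 th 9.77 r_tip 17.91 lat -1.09 u -0.03 mm  tipang 13.2| F n 5.3 t -5.4 u -0.8 [-0.37  1.37 -0.  ]
[[[0.0, 0.0013, 0.0], [0.014, -0.0, -0.0]], [[0.0, 0.0024, 0.0], [0.0262, -0.0, -0.0]], [[0.0, 0.0037, 0.0001], [0.0402, -0.0, -0.0]], [[0.0, 0.0048, 0.0001], [0.0524, -0.0, -0.0]], [[0.0, 0.0048, 0.0001], [0.0524, -0.0, -0.0]]]
```

```bash
python3 - <<'E'
from h import *
json.dump(dict(zip('pR',[a.tolist() for a in hub(10,.0183,.0001,.0004)])),open('cmd.json','w'))
f=lambda th,r=.0183:hub(th,r,.0011,.0004)
go([f(9.5),f(8.7),f(7.9),f(7.2),f(7.2)])
E
```

```text
[[[-0.0, 0.0018, 0.0], [0.0087, -0.0, 0.0]], [[-0.0, 0.0031, 0.0], [0.0227, -0.0, 0.0]], [[-0.0, 0.0043, 0.0001], [0.0367, -0.0, -0.0]], [[0.0, 0.0055, 0.0002], [0.0489, 0.0, -0.0]], [[0.0, 0.0055, 0.0002], [0.0489, 0.0, -0.0]]]
```

Emit:
servo_tool(targets=[[[0,0.0018,0],[0.0087,0,0]],[[0,0.0031,0],[0.0227,0,0]],[[0,0.0043,0.0001],[0.0367,0,0]],[[0,0.0055,0.0002],[0.0489,0,0]],[[0,0.0055,0.0002],[0.0489,0,0]]])

```text
time_s: 14.6
position: [0.5773, 0.0081, 0.1952]
tcp_rot: [[-0.117, 0.986, 0.12], [0.993, 0.116, 0.014], [-0.0, 0.121, -0.993]]
force: [-5.6, -0.8, 3.5]
opening: 0.289
```

```bash
python3 - <<'E'
from h import *
hubstate()
f=lambda th,r=.0183:hub(th,r,.0011,.0004)
go([f(6.5),f(5.7),f(5),f(4.2),f(4.2)])
E
```

```text
t 14.6 th 6.93 r_tip 17.90 lat -0.30 u -0.03 mm  tipang 7.9| F n 4.1 t -5.2 u -0.1 [-0.41  1.46  0.01]
[[[0.0, 0.0011, -0.0], [0.0122, -0.0, 0.0]], [[0.0, 0.0023, 0.0], [0.0261, 0.0, 0.0]], [[-0.0, 0.0035, 0.0001], [0.0384, 0.0, 0.0]], [[-0.0, 0.0047, 0.0001], [0.0523, 0.0, -0.0]], [[-0.0, 0.0047, 0.0001], [0.0523, 0.0, -0.0]]]
```

Emit:
servo_tool(targets=[[[0,0.0011,0.0003],[0.0122,0,0]],[[0,0.0023,0.0003],[0.0261,0,0]],[[0,0.0035,0.0004],[0.0384,0,0]],[[0,0.0047,0.0004],[0.0523,0,0]],[[0,0.0047,0.0004],[0.0523,0,0]]])

```text
time_s: 15.22
position: [0.5823, 0.0086, 0.1956]
tcp_rot: [[-0.117, 0.991, 0.069], [0.993, 0.117, 0.008], [-0.0, 0.069, -0.998]]
force: [-5.2, -1.2, 4.6]
opening: 0.292
```

```bash
python3 - <<'E'
from h import *
hubstate()
json.dump(dict(zip('pR',[a.tolist() for a in hub(4.2,.0180,.0011,.0004)])),open('cmd.json','w'))
f=lambda th,r=.018:hub(th,r,.0013,.0004)
go([f(3.5),f(2.7),f(2),f(1.2),f(1.2)])
E
```

```text
t 15.22 th 3.97 r_tip 17.84 lat 0.06 u -0.12 mm  tipang 3.8| F n 4.9 t -4.9 u -0.6 [-0.35  1.31 -0.01]
[[[0.0, 0.0013, 0.0], [0.0122, -0.0, 0.0]], [[0.0, 0.0026, 0.0001], [0.0262, 0.0, -0.0]], [[-0.0, 0.0037, 0.0001], [0.0384, 0.0, 0.0]], [[0.0, 0.005, 0.0002], [0.0524, -0.0, 0.0]], [[0.0, 0.005, 0.0002], [0.0524, -0.0, 0.0]]]
```

Emit:
servo_tool(targets=[[[0,0.0013,0.0002],[0.0122,0,0]],[[0,0.0025,0.0003],[0.0262,0,0]],[[0,0.0036,0.0003],[0.0384,0,0]],[[0,0.0048,0.0004],[0.0524,0,0]],[[0,0.0048,0.0004],[0.0524,0,0]]])

```text
time_s: 15.85
position: [0.5875, 0.0091, 0.1957]
tcp_rot: [[-0.117, 0.993, 0.018], [0.993, 0.117, 0.002], [-0.0, 0.018, -1.0]]
force: [-4.8, -0.4, 4.0]
opening: 0.289
```

```bash
python3 - <<'E'
from h import *
hubstate()
json.dump(dict(zip('pR',[a.tolist() for a in hub(1.2,.0178,.0011,.0004)])),open('cmd.json','w'))
f=lambda th,r=.0178:hub(th,r,.0011,.0004)
go([f(.5),f(-.3),f(-1),f(-1.8),f(-1.8)])
E
```

```text
t 15.85 th 1.03 r_tip 17.74 lat 0.62 u -0.16 mm  tipang -1.0| F n 4.1 t -4.8 u 0.1 [-0.31  1.24 -0.02]
[[[0.0, 0.0011, 0.0], [0.0122, 0.0, -0.0]], [[-0.0, 0.0024, 0.0001], [0.0262, 0.0, -0.0]], [[-0.0, 0.0035, 0.0001], [0.0384, 0.0, -0.0]], [[-0.0, 0.0048, 0.0002], [0.0524, -0.0, 0.0]], [[-0.0, 0.0048, 0.0002], [0.0524, -0.0, 0.0]]]
```

Emit:
servo_tool(targets=[[[0,0.001,0.0003],[0.0122,0,0]],[[0,0.0023,0.0004],[0.0262,0,0]],[[0,0.0033,0.0004],[0.0384,0,0]],[[0,0.0045,0.0005],[0.0524,0,0]],[[0,0.0045,0.0005],[0.0524,0,0]]])

```text
time_s: 16.48
position: [0.5928, 0.0097, 0.1953]
tcp_rot: [[-0.117, 0.993, -0.032], [0.993, 0.117, -0.004], [-0.0, -0.032, -0.999]]
force: [-4.8, -0.5, 5.5]
opening: 0.293
```

```bash
python3 - <<'E'
from h import *
hubstate()
json.dump(dict(zip('pR',[a.tolist() for a in hub(-1.8,.0175,.0008,.0004)])),open('cmd.json','w'))
f=lambda th,r=.0173:hub(th,r,.0007,.0004)
go([f(-2.5),f(-3.3),f(-4),f(-4.8),f(-4.8)])
E
```

```text
t 16.48 th -1.84 r_tip 17.42 lat 1.40 u -0.24 mm  tipang -6.4| F n 5.3 t -5.0 u 0.1 [-0.27  1.13  0.01]
[[[-0.0, 0.001, 0.0002], [0.0122, -0.0, -0.0]], [[-0.0, 0.0023, 0.0002], [0.0262, -0.0, -0.0]], [[-0.0, 0.0034, 0.0003], [0.0384, -0.0, -0.0]], [[-0.0, 0.0046, 0.0004], [0.0524, -0.0, -0.0]], [[-0.0, 0.0046, 0.0004], [0.0524, -0.0, -0.0]]]
```

Emit:
servo_tool(targets=[[[0,0.0009,0.0002],[0.0122,0,0]],[[0,0.002,0.0003],[0.0262,0,0]],[[0,0.0031,0.0004],[0.0384,0,0]],[[0,0.0041,0.0005],[0.0524,0,0]],[[0,0.0041,0.0005],[0.0524,0,0]]])

```text
time_s: 17.1
position: [0.5973, 0.0102, 0.1944]
tcp_rot: [[-0.116, 0.99, -0.082], [0.993, 0.116, -0.01], [-0.0, -0.083, -0.997]]
force: [-2.7, -0.1, 1.2]
opening: 0.291
```

```bash
python3 - <<'E'
from h import *
hubstate()
json.dump(dict(zip('pR',[a.tolist() for a in hub(-4.8,.0171,.0002,.0004)])),open('cmd.json','w'))
f=lambda th,r=.0169:hub(th,r,.0000,.0004)
go([f(-5.5),f(-6.3),f(-7),f(-7.8),f(-7.8)])
E
```

```text
t 17.1 th -4.75 r_tip 16.82 lat 1.44 u -0.25 mm  tipang -9.6| F n 1.0 t -2.8 u 0.3 [-0.28  0.57 -0.01]
[[[0.0, 0.0009, 0.0002], [0.0122, 0.0, -0.0]], [[-0.0, 0.0022, 0.0002], [0.0262, 0.0, -0.0]], [[0.0, 0.0033, 0.0003], [0.0384, -0.0, -0.0]], [[0.0, 0.0045, 0.0003], [0.0524, -0.0, 0.0]], [[0.0, 0.0045, 0.0003], [0.0524, -0.0, 0.0]]]
```

The axial force has fallen to 1 N and the tip is at 16.8 mm, so the drop has likely begun. Feeling downwards gently.

Emit:
servo_tool(targets=[[[0,0,0.0006],[0,0,0]],[[0,0,0.0012],[0,0,0]],[[0,0,0.0012],[0,0,0]]])

```text
time_s: 17.48
position: [0.5974, 0.0102, 0.1933]
tcp_rot: [[-0.117, 0.99, -0.081], [0.993, 0.116, -0.01], [-0.0, -0.082, -0.997]]
force: [-0.8, -0.3, 2.8]
opening: 0.294
```

```bash
python3 - <<'E'
from h import *
hubstate()
json.dump(dict(zip('pR',[a.tolist() for a in hub(-4.8,.0159,.0002,.0004)])),open('cmd.json','w'))
E
```

```text
t 17.48 th -4.68 r_tip 15.76 lat 1.65 u -0.26 mm  tipang -10.7| F n 2.7 t -1.1 u -0.2 [-0.13  0.26  0.01]
```

Emit:
servo_tool(targets=[[[0,0,0.0007],[0,0,0]],[[0,0,0.0014],[0,0,0]],[[0,0,0.002],[0,0,0]],[[0,0,0.002],[0,0,0]]])

```text
time_s: 17.98
position: [0.5975, 0.0101, 0.1917]
tcp_rot: [[-0.117, 0.99, -0.08], [0.993, 0.116, -0.01], [-0.0, -0.081, -0.997]]
force: [0.9, -0.5, 5.6]
opening: 0.294
```

```bash
python3 - <<'E'
from h import *
hubstate()
json.dump(dict(zip('pR',[a.tolist() for a in hub(-4.8,.0139,.0002,.0004)])),open('cmd.json','w'))
E
```

```text
t 17.98 th -4.64 r_tip 14.11 lat 1.97 u -0.38 mm  tipang -12.6| F n 5.7 t 0.4 u -0.6 [-0.13 -0.17 -0.02]
```

The pin is sinking with its chamfer pushing towards +t, so the cross-hole is slightly further on. Turning 2° more at the same depth.

```bash
python3 - <<'E'
from h import *
f=lambda th,r=.0139:hub(th,r,.0002,.0004)
go([f(-5.5),f(-6.2),f(-6.8),f(-6.8)])
E
```

```text
[[[0.0, 0.0011, 0.0], [0.0122, 0.0, -0.0]], [[-0.0, 0.0021, 0.0], [0.0244, -0.0, 0.0]], [[-0.0, 0.003, 0.0001], [0.0349, -0.0, 0.0]], [[-0.0, 0.003, 0.0001], [0.0349, -0.0, 0.0]]]
```

Emit:
servo_tool(targets=[[[0,0.0011,0],[0.0122,0,0]],[[0,0.0021,0],[0.0244,0,0]],[[0,0.003,0.0001],[0.0349,0,0]],[[0,0.003,0.0001],[0.0349,0,0]]])

```text
time_s: 18.48
position: [0.6001, 0.0105, 0.1908]
tcp_rot: [[-0.117, 0.986, -0.117], [0.993, 0.116, -0.014], [-0.0, -0.118, -0.993]]
force: [1.7, -0.7, 4.6]
opening: 0.288
```

```bash
python3 - <<'E'
from h import *
hubstate()
E
```

```text
t 18.48 th -6.76 r_tip 13.62 lat 1.43 u -0.28 mm  tipang -12.8| F n 4.8 t 1.0 u -0.9 [-0.12 -0.17  0.  ]
```

```bash
python3 - <<'E'
from h import *
f=lambda th,r:hub(th,r,.0002,.0002)
go([f(-7.5,.0135),f(-8.2,.0129),f(-8.2,.0124),f(-8.2,.0124)])
E
```

```text
[[[-0.0002, 0.0011, 0.0004], [0.0122, 0.0, 0.0]], [[-0.0002, 0.0021, 0.001], [0.0244, 0.0, 0.0]], [[-0.0002, 0.0021, 0.0015], [0.0244, 0.0, 0.0]], [[-0.0002, 0.0021, 0.0015], [0.0244, 0.0, 0.0]]]
```

Emit:
servo_tool(targets=[[[-0.0002,0.0011,0.0004],[0.0122,0,0]],[[-0.0002,0.0021,0.001],[0.0244,0,0]],[[-0.0002,0.0021,0.0015],[0.0244,0,0]],[[-0.0002,0.0021,0.0015],[0.0244,0,0]]])

```text
time_s: 18.98
position: [0.6015, 0.0106, 0.1886]
tcp_rot: [[-0.117, 0.983, -0.141], [0.993, 0.115, -0.016], [0.0, -0.142, -0.99]]
force: [3.4, 0.3, 0.2]
opening: 0.291
```

```bash
python3 - <<'E'
from h import *
hubstate()
f=lambda th,r:hub(th,r,.0002,.0002)
go([f(-8.2,.0114),f(-8.2,.0104),f(-8.2,.0104)])
E
```

```text
t 18.98 th -8.17 r_tip 11.56 lat 1.03 u -0.31 mm  tipang -13.3| F n 0.7 t 3.3 u -0.1 [-0.06 -0.58 -0.05]
[[[0.0, 0.0, 0.001], [0.0, 0.0, 0.0]], [[-0.0, 0.0, 0.002], [0.0, 0.0, 0.0]], [[-0.0, 0.0, 0.002], [0.0, 0.0, 0.0]]]
```

It dropped (11.6 mm, nearly no resistance). Pushing in straight, with a small sideways ease along the measured force.

Emit:
servo_tool(targets=[[[0,0.0003,0.001],[0,0,0]],[[0,0.0005,0.002],[0,0,0]],[[0,0.0005,0.003],[0,0,0]],[[0,0.0005,0.003],[0,0,0]]])

```text
time_s: 19.48
position: [0.6012, 0.0106, 0.1859]
tcp_rot: [[-0.117, 0.983, -0.142], [0.993, 0.115, -0.017], [0.0, -0.143, -0.99]]
force: [1.8, 0.5, 2.4]
opening: 0.286
```

```bash
python3 - <<'E'
from h import *
hubstate()
E
```

```text
t 19.48 th -8.21 r_tip 8.86 lat 1.08 u -0.32 mm  tipang -15.1| F n 2.6 t 1.5 u 0.3 [-0.07 -0.46 -0.01]
```

Emit:
servo_tool(targets=[[[0,0.0002,0.0015],[0,0,0]],[[0,0.0003,0.003],[0,0,0]],[[0,0.0003,0.0045],[0,0,0]],[[0,0.0003,0.006],[0,0,0]],[[0,0.0003,0.006],[0,0,0]]])

```text
time_s: 20.1
position: [0.6005, 0.0105, 0.1798]
tcp_rot: [[-0.117, 0.983, -0.142], [0.993, 0.115, -0.017], [0.0, -0.143, -0.99]]
force: [1.3, -0.6, 3.6]
opening: 0.289
```

```bash
python3 - <<'E'
from h import *
hubstate()
E
```

```text
t 20.1 th -8.23 r_tip 2.78 lat 1.25 u -0.32 mm  tipang -32.5| F n 3.8 t 0.7 u -0.8 [-0.11 -0.2   0.03]
```

Smooth. Continuing in small steps.

Emit:
servo_tool(targets=[[[0,0.0001,0.0015],[0,0,0]],[[0,0.0001,0.003],[0,0,0]],[[0,0.0001,0.0045],[0,0,0]],[[0,0.0001,0.006],[0,0,0]],[[0,0.0001,0.006],[0,0,0]]])

```text
time_s: 20.72
position: [0.6, 0.0104, 0.1746]
tcp_rot: [[-0.117, 0.983, -0.142], [0.993, 0.115, -0.017], [-0.0, -0.143, -0.99]]
force: [0.6, -0.4, 5.4]
opening: 0.289
```

```bash
python3 - <<'E'
from h import *
hubstate()
E
```

```text
t 20.73 th -8.20 r_tip -2.42 lat 1.44 u -0.40 mm  tipang -157.4| F n 5.4 t -0.2 u -0.5 [-0.13  0.06 -0.01]
```

Emit:
servo_tool(targets=[[[0,0,0.0015],[0,0,0]],[[0,0,0.003],[0,0,0]],[[0,0,0.0045],[0,0,0]],[[0,0,0.0045],[0,0,0]]])

```text
time_s: 21.22
position: [0.5997, 0.0101, 0.172]
tcp_rot: [[-0.117, 0.983, -0.14], [0.993, 0.116, -0.017], [-0.001, -0.142, -0.99]]
force: [0.0, 0.9, 14.5]
opening: 0.286
```

```bash
python3 - <<'E'
from h import *
hubstate()
E
```

```text
t 21.23 th -8.14 r_tip -5.08 lat 1.65 u -0.66 mm  tipang -170.1| F n 14.4 t -1.9 u 0.9 [-0.17  0.65  0.02]
```

Resistance is 14 N, perhaps the spring balls. Pressing on carefully.

Emit:
servo_tool(targets=[[[0,-0.0002,0.0008],[0,0,0]],[[0,-0.0002,0.0016],[0,0,0]],[[0,-0.0002,0.0016],[0,0,0]]])

```text
time_s: 21.6
position: [0.5996, 0.01, 0.1713]
tcp_rot: [[-0.117, 0.983, -0.14], [0.993, 0.115, -0.018], [-0.001, -0.141, -0.99]]
force: [-0.2, 0.5, 16.1]
opening: 0.291
```

```bash
python3 - <<'E'
from h import *
hubstate()
E
```

```text
t 21.6 th -8.09 r_tip -5.84 lat 1.69 u -0.82 mm  tipang -171.9| F n 16.0 t -2.4 u 0.5 [-0.17  0.82 -0.04]
```

Emit:
servo_tool(targets=[[[0.0003,-0.0002,0.0008],[0,0,0]],[[0.0003,-0.0002,0.0016],[0,0,0]],[[0.0003,-0.0002,0.0016],[0,0,0]]])

```text
time_s: 21.98
position: [0.5995, 0.0101, 0.1704]
tcp_rot: [[-0.117, 0.983, -0.139], [0.993, 0.116, -0.018], [-0.002, -0.14, -0.99]]
force: [0.3, 0.6, 19.6]
opening: 0.292
```

```bash
python3 - <<'E'
from h import *
hubstate()
E
```

```text
t 21.98 th -8.04 r_tip -6.75 lat 1.75 u -0.71 mm  tipang -173.5| F n 19.4 t -2.4 u 0.5 [-0.15  0.89 -0.06]
```

```bash
python3 - <<'E'
from h import *
s=st();T=np.eye(4);T[:3,:3]=s['tcp_rot'];T[:3,3]=s['position']
p,K,E=cap('wrist')
for z in (-.031,.003): print(proj(K,E,(T@[0,0,z,1])[:3]))
a=cv2.resize(p[170:320,255:385],(400,460),interpolation=cv2.INTER_CUBIC)
p,K,E=cap('scene')
for z in (-.031,.003,.073): print(proj(K,E,(T@[0,0,z,1])[:3]))
q=proj(K,E,[.593,.01,.15]);x,y=q.astype(int)-[30,35];print(x,y)
cv2.imwrite('pics/c6.png',np.hstack([a,cv2.resize(p[y:y+69,x:x+60],(400,460),interpolation=cv2.INTER_CUBIC)]))
E
```

```text
[319.72509318 324.83646559]
[319.52808461 291.18232465]
[431.75218533 162.92707351]
[426.57479278 179.7643469 ]
[416.77997402 211.61784069]
392 152
```

View pics/c6.png

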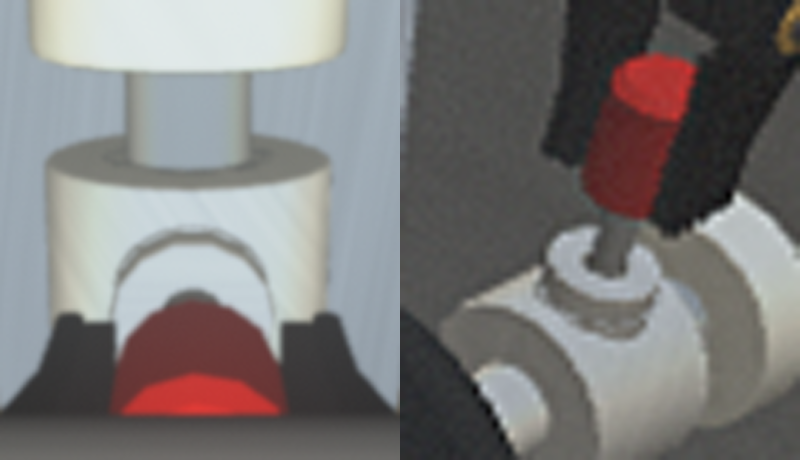

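The wrist view shows no slip: knob bottom at scene (425,181), predicted (426,180). It also shows the hub axis about 2 mm to −t and the boss face 0.8 mm to −t, so the pin is skewed about 1.7° to the hole. Relaxing the push and turning the tool into line.

Emit:
servo_tool(targets=[[[0,0,-0.001],[0,0,0]],[[0,0.0002,-0.002],[0.01,0,0]],[[0,0.0003,-0.002],[0.02,0,0]],[[0,0.0004,-0.002],[0.03,0,0]],[[0,0.0004,-0.002],[0.03,0,0]]])

```text
time_s: 22.7
position: [0.6006, 0.0103, 0.1702]
tcp_rot: [[-0.117, 0.979, -0.168], [0.993, 0.115, -0.021], [-0.001, -0.169, -0.986]]
force: [1.6, -0.1, 9.7]
opening: 0.289
```

```bash
python3 - <<'E'
from h import *
hubstate()
E
```

```text
t 22.7 th -9.74 r_tip -6.69 lat 0.88 u -0.56 mm  tipang 177.8| F n 9.8 t -0.1 u -0.3 [-0.13  0.01 -0.01]
```

Emit:
servo_tool(targets=[[[0.0003,0,0.001],[0,0,0]],[[0.0003,0,0.002],[0,0,0]],[[0.0003,0,0.003],[0,0,0]],[[0.0003,0,0.003],[0,0,0]]])

```text
time_s: 23.2
position: [0.6004, 0.0104, 0.1688]
tcp_rot: [[-0.117, 0.979, -0.166], [0.993, 0.115, -0.021], [-0.002, -0.168, -0.986]]
force: [0.6, -0.6, 14.7]
opening: 0.29
```

```bash
python3 - <<'E'
from h import *
hubstate()
E
```

```text
t 23.2 th -9.66 r_tip -8.08 lat 1.05 u -0.56 mm  tipang 177.8| F n 14.5 t -1.9 u -0.6 [-0.18  0.49  0.02]
```

Emit:
servo_tool(targets=[[[0.0002,-0.0002,0.001],[0.004,0,0]],[[0.0003,-0.0003,0.002],[0.008,0,0]],[[0.0003,-0.0003,0.003],[0.008,0,0]],[[0.0003,-0.0003,0.003],[0.008,0,0]],[[0.0003,-0.0003,0.003],[0.008,0,0]]])

```text
time_s: 23.82
position: [0.6003, 0.0104, 0.1669]
tcp_rot: [[-0.117, 0.978, -0.172], [0.993, 0.115, -0.023], [-0.002, -0.174, -0.985]]
force: [1.3, 0.2, 19.6]
opening: 0.29
```

```bash
python3 - <<'E'
from h import *
hubstate()
E
```

```text
t 23.82 th -10.01 r_tip -10.01 lat 0.95 u -0.53 mm  tipang 175.4| F n 19.5 t -2.2 u 0.0 [-0.19  0.54 -0.01]
```

```bash
python3 - <<'E'
from h import *
hubstate()
p,K,E=cap('wrist');cv2.imwrite('pics/w7.png',p)
for f in ('w6','w7'):
    im=cv2.imread(f'pics/{f}.png').astype(int)
    col=im[255:312,315:324].mean(1)[:,2]; g=np.diff(im[255:312,315:324].mean(1)[:,2]-im[255:312,315:324].mean(1)[:,1])
    print(f,[(255+i,int(v)) for i,v in enumerate(g) if abs(v)>12])
E
```

```text
t 23.82 th -10.01 r_tip -10.01 lat 0.95 u -0.53 mm  tipang 175.4| F n 19.5 t -2.2 u 0.0 [-0.19  0.54 -0.01]
w6 [(267, 15), (268, 17), (290, 28), (291, 28), (292, 13), (303, -30), (304, -63), (305, -50), (306, -13)]
w7 [(267, 17), (268, 16), (290, 18), (291, 36), (292, 25), (303, -28), (304, -61), (305, -51), (306, -13)]
```

The knob has not slipped in the grip (edge rows unchanged), so the pin really is advancing against the brake. Continuing.

Emit:
servo_tool(targets=[[[0,-0.0002,0.001],[0.003,0,0]],[[0,-0.0003,0.002],[0.006,0,0]],[[0,-0.0003,0.003],[0.006,0,0]],[[0,-0.0003,0.003],[0.006,0,0]],[[0,-0.0003,0.003],[0.006,0,0]]])

```text
time_s: 24.5
position: [0.6002, 0.0103, 0.1648]
tcp_rot: [[-0.117, 0.977, -0.176], [0.993, 0.114, -0.024], [-0.003, -0.178, -0.984]]
force: [1.7, -0.7, 22.8]
opening: 0.292
```

```bash
python3 - <<'E'
from h import *
hubstate()
E
```

```text
t 24.5 th -10.25 r_tip -12.02 lat 0.94 u -0.68 mm  tipang 174.2| F n 22.7 t -2.5 u -0.9 [-0.17  0.64 -0.  ]
```

Emit:
servo_tool(targets=[[[0,-0.0004,0.0003],[0,0,0]],[[0,-0.0008,0.0005],[0,0,0]],[[0,-0.0008,0.0005],[0,0,0]]])

```text
time_s: 24.88
position: [0.6001, 0.0102, 0.1648]
tcp_rot: [[-0.117, 0.978, -0.174], [0.993, 0.114, -0.024], [-0.003, -0.176, -0.984]]
force: [3.9, 1.2, 23.4]
opening: 0.291
```

```bash
python3 - <<'E'
from h import *
hubstate()
E
```

```text
t 24.88 th -10.14 r_tip -12.08 lat 0.95 u -0.75 mm  tipang 174.4| F n 23.7 t -0.2 u 0.8 [-0.15  0.51  0.01]
```

Emit:
servo_tool(targets=[[[0,0,0.001],[0.006,0,0]],[[0,0,0.002],[0.012,0,0]],[[0,0,0.003],[0.012,0,0]],[[0,0,0.003],[0.012,0,0]]])

```text
time_s: 25.38
position: [0.6002, 0.0102, 0.1621]
tcp_rot: [[-0.117, 0.976, -0.185], [0.993, 0.114, -0.025], [-0.003, -0.186, -0.982]]
force: [3.9, 0.5, 23.7]
opening: 0.291
```

```bash
python3 - <<'E'
from h import *
hubstate()
E
```

```text
t 25.38 th -10.74 r_tip -14.72 lat 0.90 u -0.84 mm  tipang 172.8| F n 24.0 t -0.6 u 0.0 [-0.11  0.42 -0.  ]
```

Emit:
servo_tool(targets=[[[0.0002,0,0.001],[0.004,0,0]],[[0.0003,0,0.002],[0.008,0,0]],[[0.0003,0,0.003],[0.008,0,0]],[[0.0003,0,0.004],[0.008,0,0]],[[0.0003,0,0.004],[0.008,0,0]]])

```text
time_s: 26.0
position: [0.6002, 0.0102, 0.1586]
tcp_rot: [[-0.117, 0.975, -0.191], [0.993, 0.114, -0.026], [-0.004, -0.192, -0.981]]
force: [5.5, 0.4, 24.5]
opening: 0.292
```

```bash
python3 - <<'E'
from h import *
hubstate()
E
```

```text
t 26.0 th -11.10 r_tip -18.16 lat 1.16 u -0.83 mm  tipang 172.5| F n 25.1 t 0.7 u -0.3 [-0.14  0.27  0.01]
```

Emit:
servo_tool(targets=[[[0,0,0.001],[0,0,0]],[[0,0,0.002],[0,0,0]],[[0,0,0.003],[0,0,0]],[[0,0,0.004],[0,0,0]],[[0,0,0.004],[0,0,0]]])

```text
time_s: 26.62
position: [0.5993, 0.0101, 0.1544]
tcp_rot: [[-0.117, 0.975, -0.191], [0.993, 0.114, -0.026], [-0.004, -0.193, -0.981]]
force: [5.6, 0.0, 24.0]
opening: 0.289
```

```bash
python3 - <<'E'
from h import *
hubstate()
E
```

```text
t 26.62 th -11.11 r_tip -22.43 lat 1.12 u -0.84 mm  tipang 171.8| F n 24.6 t 0.9 u -0.6 [-0.12  0.3  -0.  ]
```

Emit:
servo_tool(targets=[[[0,0,0.001],[0,0,0]],[[0,0,0.002],[0,0,0]],[[0,0,0.003],[0,0,0]],[[0,0,0.004],[0,0,0]],[[0,0,0.004],[0,0,0]]])

```text
time_s: 27.25
position: [0.5984, 0.01, 0.1502]
tcp_rot: [[-0.117, 0.975, -0.191], [0.993, 0.114, -0.026], [-0.004, -0.193, -0.981]]
force: [5.2, -0.5, 23.2]
opening: 0.293
```

```bash
python3 - <<'E'
from h import *
hubstate()
E
```

```text
t 27.25 th -11.13 r_tip -26.76 lat 0.99 u -0.84 mm  tipang 171.0| F n 23.7 t 0.5 u -1.1 [-0.16  0.22 -0.01]
```

Emit:
servo_tool(targets=[[[0,0,0.001],[0,0,0]],[[0,0,0.002],[0,0,0]],[[0,0,0.003],[0,0,0]],[[0,0,0.003],[0,0,0]]])

```text
time_s: 27.75
position: [0.5977, 0.0099, 0.1472]
tcp_rot: [[-0.117, 0.975, -0.192], [0.993, 0.114, -0.026], [-0.004, -0.193, -0.981]]
force: [4.9, 0.8, 22.1]
opening: 0.291
```

```bash
python3 - <<'E'
from h import *
hubstate()
E
```

```text
t 27.75 th -11.14 r_tip -29.85 lat 0.91 u -0.81 mm  tipang 170.6| F n 22.6 t 0.6 u 0.2 [-0.15  0.17 -0.03]
```

Emit:
servo_tool(targets=[[[0,0,0.0006],[0,0,0]],[[0,0,0.0012],[0,0,0]],[[0,0,0.0012],[0,0,0]]])

```text
time_s: 28.12
position: [0.5977, 0.0099, 0.1469]
tcp_rot: [[-0.117, 0.975, -0.191], [0.993, 0.114, -0.026], [-0.004, -0.193, -0.981]]
force: [4.7, 1.0, 26.7]
opening: 0.289
```

```bash
python3 - <<'E'
from h import *
hubstate()
E
```

```text
t 28.12 th -11.11 r_tip -30.12 lat 0.98 u -0.85 mm  tipang 170.7| F n 27.1 t -0.5 u 0.5 [-0.13  0.49 -0.02]
```

Emit:
servo_tool(targets=[[[0,0,0.001],[0,0,0]],[[0,0,0.0015],[0,0,0]],[[0,0,0.0015],[0,0,0]]])

```text
time_s: 28.5
position: [0.5979, 0.0099, 0.1467]
tcp_rot: [[-0.117, 0.975, -0.19], [0.993, 0.114, -0.026], [-0.004, -0.191, -0.981]]
force: [5.0, 0.7, 31.8]
opening: 0.292
```

```bash
python3 - <<'E'
from h import *
hubstate()
s=st();T=np.eye(4);T[:3,:3]=s['tcp_rot'];T[:3,3]=s['position']
p,K,E=cap('scene');q=proj(K,E,[.596,.01,.155]);x,y=q.astype(int)-[35,35]
cv2.imwrite('pics/c7.png',cv2.resize(p[y:y+70,x:x+70],(500,500),interpolation=cv2.INTER_CUBIC))
E
```

```text
t 28.5 th -11.04 r_tip -30.25 lat 1.27 u -0.92 mm  tipang 171.4| F n 32.1 t -1.1 u 0.1 [-0.02  0.72 -0.05]
```

View pics/c7.png

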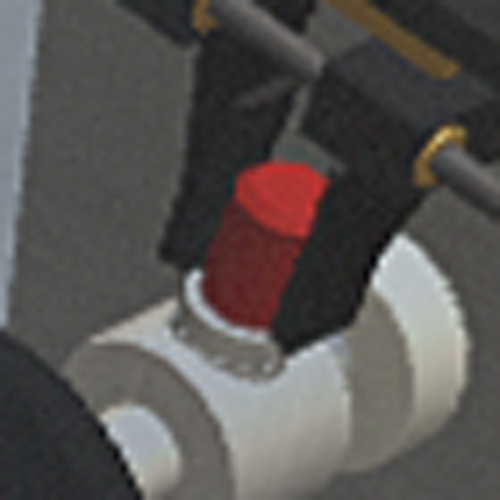

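The knob sits flush on the boss and the tip is at −30.2 mm (home is −30). Relieving the push, opening, and backing straight out.

Emit:
servo_tool(targets=[[[0,0,-0.0015],[0,0,0]],[[0,0,-0.003],[0,0,0]],[[0,0,-0.004],[0,0,0]],[[0,0,-0.004],[0,0,0]]])

```text
time_s: 29.05
position: [0.5978, 0.01, 0.147]
tcp_rot: [[-0.117, 0.974, -0.192], [0.993, 0.114, -0.026], [-0.003, -0.194, -0.981]]
force: [5.9, -0.5, 15.8]
opening: 0.29
```

```bash
python3 - <<'E'
from h import *
hubstate()
E
```

```text
t 29.05 th -11.18 r_tip -30.04 lat 0.99 u -0.78 mm  tipang 170.7| F n 16.7 t 2.7 u -1.2 [-0.17 -0.21  0.06]
```

Emit:
servo_tool(targets=[[[0,0,0],[0,0,0]],[[0,0,0],[0,0,0]],[[0,0,0],[0,0,0]],[[0,0,0],[0,0,0]],[[0,0,0],[0,0,0]]], gripper=0.06)

```text
time_s: 29.68
position: [0.592, 0.0108, 0.1424]
tcp_rot: [[-0.117, 0.972, -0.206], [0.993, 0.114, -0.024], [0.001, -0.208, -0.978]]
force: [-0.7, 0.6, -0.2]
opening: 0.675
```

Emit:
servo_tool(targets=[[[0,0,-0.01],[0,0,0]],[[0,0,-0.03],[0,0,0]],[[0,0,-0.07],[0,0,0]],[[0,0,-0.12],[0,0,0]],[[0,0,-0.15],[0,0,0]],[[0,0,-0.15],[0,0,0]]])

```text
time_s: 30.42
position: [0.6253, 0.0142, 0.2933]
tcp_rot: [[-0.117, 0.973, -0.197], [0.993, 0.114, -0.025], [-0.002, -0.198, -0.98]]
force: [0.3, 0.7, -0.3]
opening: 0.691
```

```bash
python3 - <<'E'
from h import *
hubstate()
p,K,E=cap('scene');a=cv2.resize(p[130:280,340:480],(420,450),interpolation=cv2.INTER_CUBIC);b=cv2.resize(p[190:430,90:440],(380,260))
cv2.imwrite('pics/c8.png',np.hstack([a,cv2.copyMakeBorder(b,0,190,0,0,0)]))
t,K,E=cap('top');t0=cv2.imread('pics/top0.png');s0=cv2.imread('pics/scene0.png')
for n,A,B,(x0,y0,x1,y1) in (('rack/blue',t,t0,(360,240,405,290)),('bowl',t,t0,(290,95,370,170)),('shaker',t,t0,(395,135,450,195)),('brush',t,t0,(295,295,335,415)),('blue s',p,s0,(205,245,235,285))):
    print(n,np.abs(A[y0:y1,x0:x1].astype(int)-B[y0:y1,x0:x1]).mean().round(2))
E
```

```text
t 30.43 th -11.44 r_tip 118.94 lat -0.97 u 0.37 mm  tipang -11.0| F n -0.2 t 0.4 u 0.7 [-0.04 -0.05  0.02]
rack/blue 7.48
bowl 7.18
shaker 6.25
brush 5.8
blue s 2.48
```

View pics/c8.png

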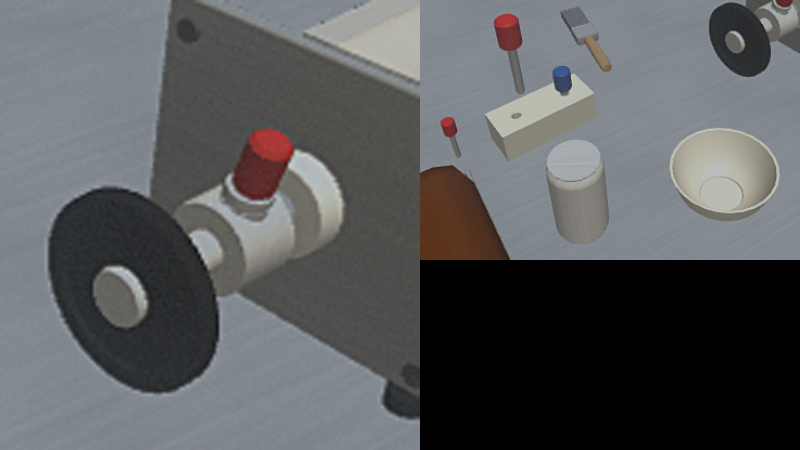

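The knob is flush on the boss, the gripper is clear, and the other things are where they were.

```bash
python3 -c "
from rig import order
print(order.hand_in())"
```

```text
the job is handed in; nothing more can be done
None
```

The red-knobbed pin is home through the hub and shaft with its knob flush on the boss, and I handed the job in at about 30 s of the 61 s allowed; no verdict came back.

- **Rest on the shaft:** I gripped the pin in the rack and lowered it into the leaning hub hole. Contact came at a tip radius of 18.06 mm, where the shaft surface is 18 mm.
- **Turn and drop:** I turned the hub about 30° away from the robot, pressing with roughly 4–6 N. The tip sank from 18 to 11.6 mm, and the push force fell to nearly nothing.
- **Push home:** It went in against a steady brake of about 25 N; the highest wrist force I saw was 32 N. The tip stopped at −30.2 mm; home is −30 mm.

**Last checks:**
- The final picture shows the knob on the boss and the gripper clear, with the wrist force near zero.
- The spare pin, bowl, shaker and brush look unmoved by eye.
- My numeric before/after image comparison was inconclusive for them. It differed by a similar 6–7 grey levels in every top-view patch, which I put down to overall lighting.

**What disagreed:**
- Measured and commanded tool positions differed by 1–2 mm sideways during the turn.
- Partway in, the pin was about 1.7° out of line with the hole, with 19 N on it. I eased the push and turned the tool into line before continuing.
- On release the tool sprang about 7 mm sideways and down as the load came off. The knob did not visibly move.

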